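Square a post in the cam vise and clamp it with the ratchet lever

TASK

The square aluminium post stands askew between the open jaws of the small cam vise. Turn it in place until its flats are square to the jaws, then close the jaws on it with the black clamping lever: turning clockwise from above tightens, but the lever meets its stop too soon, so lift it by its knob off its serrations, swing it back, let it drop in again and turn on until the post is firmly held. Leave the post upright and square between the jaws and the lever fully down on its serrations, and do not disturb the other things on the bench.

Things in the scene. Friction and masses are not known exactly. Their poses are not given: they have to be found in the camera images.
- vise: Small dark-steel cam vise, fixed: base plate 215 x 115 mm, its top (the post stands on it) at z = 12 mm. Origin at bench height between lever hub and jaws; +x runs from the hub to the fixed jaw, z up. Jaws 70 mm wide along y; fixed jaw's inner face at x = 47 mm, top at z = 34 mm. Two thin stop posts, 40 mm from the hub axis, top z = 66 mm, limit the lever, which starts between them.
- jaw: Sliding steel jaw, 16 mm thick, 70 mm wide, top at z = 33 mm. Origin: foot of the middle of its inner (clamping) face, z = 12 mm; axes as the vise. It moves along vise +x towards the fixed jaw, driven by the cam: inner face at vise x = 5 mm + 10 mm per rad of cam. It holds where it is left.
- fixed_face (a point): Foot of the middle of the fixed jaw's inner face, at z = 12 mm. Axes as the vise: the face is square to x.
- post: Plain aluminium square bar, 25 x 25 x 75 mm, about 0.13 kg, loose, standing upright but askew on the base plate between the jaws. Origin at the centre of its underside, z up along the bar, x and y square to its four equal flats. Small dark screw holes in the top and one flat. Top at z = 87 mm, over 50 mm clear of the jaws. If clamped askew it can jam on its corners.
- hub_axis (a point): Point on the vertical axis of lever and cam, at bench height, at vise x = -60 mm, y = 0. Axes as the vise. The arm swings freely when lifted, within 1.1 rad either side of vise -x (then it meets the stop posts); when down it turns the cam along, either way.
- knob (a point): Middle of the lever's upright round black knob, 22 mm diameter, 44 mm tall; lever down: this point at z = 80.5 mm, knob top at 102 mm, top of the arm below it at 57.5 mm. Fixed on the arm's end (14 mm wide), 85 mm from the hub axis. x axis: outward along the arm.
- lift (a joint): How far the lever is lifted, m: 0 = down, its 16-step serrations (a step is 0.39 rad, round tips, 0.05 rad play) meshed with the cam's; clear of them above 0.006; upper stop 0.014. Spring and weight press it down with 5 to 7 N. Let go, it drops in by itself, turning a little to the nearest step; if it rests on the tips it drops in when turned slightly.
- cam (a joint): Angle of the cam under the lever, rad: 0 (jaw gap 42 mm) to 1.84, growing clockwise from above (as the lever tightens); closes the jaws 10 mm per rad, so they meet the squared post at about 1.70 and hold it firmly from about 1.73. It moves only with the meshed lever, needs about 0.35 N m (4 N at the knob), more once gripping, and stays where it is left.
- dish: Bystander, loose, not part of the job: shallow glass dish, 90 mm wide, 16 mm high. Origin at the centre of its underside.
- objective: Bystander, loose, not part of the job: steel microscope objective standing on its thread, 30 mm wide, 44 mm high. Origin at the centre of its underside.
- vial: Bystander, loose, not part of the job: amber glass bottle with black cap, 44 mm wide, 75 mm high. Origin at the centre of its underside.
- driver: Bystander, loose, not part of the job: screwdriver lying on the bench, 160 mm long, black handle. Origin at its middle, underside.
- collar: Bystander, loose, not part of the job: brass collar lying flat, 34 mm wide, 14 mm high. Origin at the centre of its underside.
- slidebox: Bystander, loose, not part of the job: grey plastic slide box, 90 x 35 x 30 mm. Origin at the centre of its underside.
There are look-alikes about, which are no part of the job. Leave any brown or purple look-alike of the post alone.

How it is judged:
On the way:
1. the lever has been lifted clear of its serrations (by more than 6.5 mm) (value of joint lift above 0.0065 m), for 0.1 s.
At the end, for the whole second after the job is handed in: Post clamped between both jaws (each presses with over 5 N, the sliding one over 8 N), square to them and upright within 0.06 rad, standing within 4 mm of the base plate and within 26 mm of mid jaw, at rest; lever down on its serrations (lift under 2 mm) (contact force between jaw and post above 8 N and contact force between vise and post above 5 N and (angle between the x axis of post and the x axis of vise, either way round below 0.06 rad or angle between the y axis of post and the x axis of vise, either way round below 0.06 rad) and angle between post's own z axis and vertical below 0.06 rad and y of post in the frame of vise between -0.026 and 0.026 m and z of post in the frame of vise below 0.016 m and value of joint lift below 0.002 m and linear speed of post below 0.01 m/s); the robot touches nothing.
It fails at once if one of the other things on the bench is moved by more than 30 mm (distance of any of dish, objective, vial, driver, collar, slidebox from where it was at the start of the episode above 0.03 m).
It also fails if it takes over 64 s, if anything falls off the work surface, if the arm or the gripper's body presses on something with over 40 N, if the wrist force passes 120 N, or if a joint passes its speed limit or range.

ROBOT

A 6-joint arm with a two-finger parallel gripper is mounted at the origin on the work surface. World frame = base frame: x ahead of the robot, y to its left, z up, the work surface at z = 0. Lengths are in m, angles in rad, forces in N, time in s.
With the tool pointing down it reaches from about 0.225 to 0.875 m from the base axis. Payload 3.4 kg.
Tool frame: the origin (TCP) lies on the centre line of the jaws, within the pads' length; the fingertips stand 14 mm ahead of it and the grasp point (between the pads) lies 5 mm behind it; z points along the fingers, y is the line along which they close (so a half turn about z gives the same grasp; the last joint's range is limited). The gripper opens to 85 mm and grips with 20 to 120 N. Pads are 22 mm wide; open, the fingers measure 114 mm over their backs; the gripper's body (76 mm by 85 mm) begins 54 mm behind the grasp point. The pads swing forward as they close: fully open they stand 13 mm farther back than shut.
Start: joints at [1.166, 0.276, 1.505, -0, 1.361, -0.121], TCP at [0.161, 0.552, 0.211] pointing down, gripper open.
Joint ranges: [-2.89, 2.89], [-0.75, 2.08], [0.22, 2.7], [-1.18, 4.32], [0.11, 2.71], [-2.7, 2.7]. Speed limits (rad/s): [2.57, 2.57, 3.14, 3.14, 3.14, 3.14].

INTERFACE

Orientations are given as a unit quaternion [w, x, y, z].
In Python, from rig import manip, eyes gives the robot as it stands.
- The arm moves only by the shell command python3 -m creep 'ROWS' [FORCE]. ROWS is JSON, a list of rows, each a list of 5 numbers: the opening, from 0 (shut) to 1 (fully open), then the shift along the tool's x, y, z normalised to -1 to 1, where 1 is 0.5 m, then the turn about the tool's z normalised to -1 to 1, where 1 is 360 degrees. In form: [[fingers, dx, dy, dz, spin], ...]. A call has 1 to 10 rows; each row is the pose to reach, as a shift and turn from the pose commanded when the call began, along the tool's axes at that moment, turning the shorter way round; what a row does not reach only later rows make up. A row lasts 1/10 s, in which the tool goes at most 50 mm and 8.59 degrees, less where a joint would pass 70% of its speed; a pose out of reach is approached as far as the arm can. A call with a number of a shift or a turn outside -1 to 1 is refused whole. A call with a gripper value outside its range is refused whole. The fingers move at their own pace and stop on an object; FORCE is the grip in N (left out, the last holds). Time passes only in rows, so rows that repeat a pose let the fingers close. It gives the time, the measured TCP pose, the force, the opening and the grip force at its end, in the units of the state.
- manip.get_state(): the state, without advancing time (a new reading comes with each control period).
- eyes.get_image(name): name is "scene" or "side" or "wrist"; returns a dict with "frame" (400x640x3 uint8, red, green, blue), "fx", "fy", "cx", "cy" (pixels), "k1" (the pictures are not rectified: a ray, as slopes to the right and down, at radius r is drawn at 1 + k1 r^2 times it, then the intrinsics apply), "R" (3x3) and "t" (3): a world point X has camera coordinates R X + t. Camera axes: x right, y down, z forward; pixel columns grow to the right and rows downward; lengths in m; the calibration is good to about 2 mm. A picture is of the moment at which its call begins. There is no depth.
- manip.sign_off(): hands the job in; it is judged then, once.
Trained networks look in the newest picture that a camera, given by its name, has taken for a name from the list of things; names that differ only in an ending like _2 or _b are one class to them, and where a whole thing is asked for, a point or a joint stands for the part that bears it (a point fixed in the world has none). Each returns a list of dicts, best first, with "confidence" (0 to 1); they miss things now and then, are a little off and sometimes report something else, mostly with a low value. They report only what shows in the picture. A call takes as long as a camera call. They do not tell look-alikes from the thing itself.
- eyes.regions_of(camera, label): "mask" (400x640 bool, what is visible of it) and "bbox" ([left, top, right, bottom] in pixels, round what is visible of it).
- eyes.place_of(camera, label): "centre" ([column, row] in pixels: a listed point, or the origin of a listed thing).
The state is a dict: "clock": time; "qpos": joint angles; "qd": joint speeds; "effort": joint torques, N m; "position": TCP position; "ee_rot": TCP orientation; "contact_force": force on the tool from outside, world axes, zero at the start; "moment": the same for the moment, N m; "width": finger opening in m; "gripper_force": force on a finger pad.
Only numpy, scipy, OpenCV 4.12 (cv2) and the standard library are available. Lean on these libraries where they do the work, as an engineer would, in place of code of your own. Each camera call takes 0.05 s, during which the arm holds its last target. There are 200 camera calls.

## Working session

There is one attempt and no reset: what is moved stays moved. The work goes in short steps, Python scripts to look and compute and a shell command to move; the robot and the scene stay as the last step left them, time stands still between calls to the robot, and variables do not carry over. Pictures are saved under pics/ and viewed, at most 10 in all, crops included, and the job is handed in when it is done.

```bash
mkdir -p pics
cat > h.py <<'E'
import numpy as np, cv2
from rig import manip, eyes
def ray(im,p):
    d=((p[0]-im["cx"])/im["fx"],(p[1]-im["cy"])/im["fy"]); u=np.array(d)
    for _ in range(20): u=np.array(d)/(1+im["k1"]*(u@u))
    R=np.array(im["R"]); t=np.array(im["t"])
    return -R.T@t, R.T@np.array([u[0],u[1],1.])
def onz(im,p,z):
    o,d=ray(im,p); return o+d*(z-o[2])/d[2]
def proj(im,X):
    c=np.array(im["R"])@np.asarray(X)+np.array(im["t"]); u=c[:2]/c[2]; u=u*(1+im["k1"]*(u@u))
    return np.array([u[0]*im["fx"]+im["cx"],u[1]*im["fy"]+im["cy"]])
def save(im,n): cv2.imwrite("pics/"+n,cv2.cvtColor(im["frame"],cv2.COLOR_RGB2BGR))
E
python3 - <<'E'
from h import *
Z=dict(vise=0,jaw=.012,fixed_face=.012,post=.012,hub_axis=0,knob=.0805,dish=0,objective=0,vial=0,driver=0,collar=0,slidebox=0)
ims=[]
for c in("scene","side"):
    im=eyes.get_image(c); save(im,c+"0.png"); ims.append(im["frame"])
    for n,z in Z.items():
        for r in eyes.place_of(c,n)[:3]:
            print(c,n,round(r["confidence"],2),np.round(r["centre"]),np.round(onz(im,r["centre"],z),3))
s=manip.get_state(); print(s)
E
```

```text
scene vise 0.65 [300. 219.] [ 0.576 -0.007  0.   ]
scene vise 0.56 [294. 173.] [0.452 0.04  0.   ]
scene vise 0.54 [168. 284.] [ 0.581 -0.339  0.   ]
scene jaw 0.76 [302. 215.] [0.575 0.001 0.012]
scene fixed_face 0.93 [312. 207.] [0.568 0.031 0.012]
scene post 0.86 [366. 243.] [0.709 0.096 0.012]
scene post 0.68 [376. 189.] [0.597 0.196 0.012]
scene post 0.65 [352. 171.] [0.524 0.17  0.012]
scene hub_axis 0.67 [272. 229.] [ 0.569 -0.078  0.   ]
scene knob 0.72 [234. 222.] [ 0.553 -0.153  0.081]
scene dish 0.73 [407. 136.] [0.49  0.368 0.   ]
scene dish 0.45 [233. 220.] [ 0.504 -0.15   0.   ]
scene objective 0.58 [350. 211.] [0.615 0.112 0.   ]
scene vial 0.67 [170. 286.] [ 0.588 -0.336  0.   ]
scene driver 0.61 [160. 233.] [ 0.452 -0.318  0.   ]
scene collar 0.71 [324. 244.] [0.661 0.013 0.   ]
scene collar 0.64 [352. 210.] [0.615 0.116 0.   ]
scene slidebox 0.68 [292. 177.] [0.462 0.031 0.   ]
scene slidebox 0.47 [302. 214.] [0.566 0.006 0.   ]
scene slidebox 0.22 [353. 211.] [0.619 0.118 0.   ]
side vise 0.91 [305. 214.] [ 0.573 -0.003  0.   ]
side jaw 0.6 [305. 210.] [ 0.573 -0.0
[... 812 characters left out ...]
k': 1.3, 'qpos': array([ 1.16602695e+00,  2.75873078e-01,  1.50488816e+00,  3.01109391e-05,
        1.36070317e+00, -1.21002094e-01]), 'qd': array([-7.39862135e-04, -6.17432044e-04, -1.03973858e-03, -1.47450407e-03,
        6.66646792e-05,  1.12648130e-03]), 'effort': array([ 7.51051648e-04, -4.16671014e+01, -2.46091211e+01,  1.62560600e-04,
        3.80862002e-04,  1.48289082e-06]), 'position': array([0.16099609, 0.55204194, 0.21054811]), 'ee_rot': array([2.44493491e-06, 1.41411186e-01, 9.89950944e-01, 6.57470165e-05]), 'contact_force': array([ 0.16186274, -1.2813785 , -0.56073398]), 'moment': array([ 0.01001317, -0.04152382, -0.02090395]), 'gripper_force': 0.0, 'width': 0.0851931154176196}
```

View pics/scene0.png

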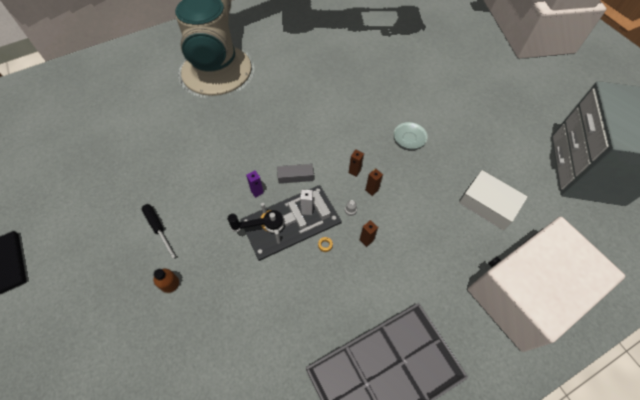

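View pics/side0.png

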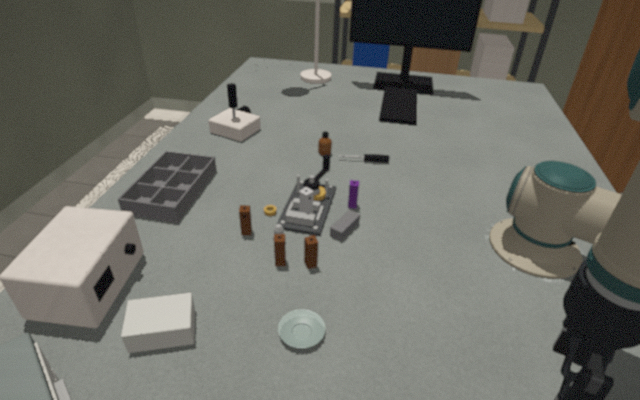

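```bash
python3 -m creep '[[1,-0.98,-0.86,-0.2,0],[1,-0.98,-0.86,-0.2,0],[1,-0.98,-0.86,-0.2,0],[1,-0.98,-0.86,-0.2,0],[1,-0.98,-0.86,-0.2,0],[1,-0.98,-0.86,-0.2,0],[1,-0.98,-0.86,-0.2,0],[1,-0.98,-0.86,-0.2,0],[1,-0.98,-0.86,-0.2,0],[1,-0.98,-0.86,-0.2,0]]'
python3 -m creep '[[1,0,0,0,0],[1,0,0,0,0]]'
```

```text
clock: 2.3
position: [0.4271, 0.1332, 0.287]
ee_rot: [0.001, 0.142, 0.99, 0.0]
contact_force: [1.1, -0.5, 1.3]
width: 0.0851
gripper_force: 0.0
clock: 2.5
position: [0.4268, 0.1341, 0.2863]
ee_rot: [-0.0, 0.143, 0.99, 0.0]
contact_force: [-0.7, 0.2, 0.2]
width: 0.0858
gripper_force: 0.0
```

```bash
python3 -m creep '[[1,-0.21,-0.21,0,0],[1,-0.21,-0.21,0,0],[1,-0.21,-0.21,0,0],[1,-0.21,-0.21,0,0],[1,-0.21,-0.21,0,0]]'
python3 - <<'E'
from h import *
im=eyes.get_image("wrist"); save(im,"w1.png"); print(-np.array(im["R"]).T@im["t"])
Z=dict(vise=0,jaw=.012,fixed_face=.012,post=.012,hub_axis=0,knob=.0805,objective=0,collar=0,slidebox=0)
for n,z in Z.items():
    for r in eyes.place_of("wrist",n)[:3]:
        print(n,round(r["confidence"],2),np.round(r["centre"]),np.round(onz(im,r["centre"],z),4))
E
```

```text
clock: 3.0
position: [0.4973, 0.0058, 0.2857]
ee_rot: [-0.001, 0.141, 0.99, 0.001]
contact_force: [0.1, 0.1, -0.7]
width: 0.0852
gripper_force: 0.0
[0.42422092 0.02660266 0.4488037 ]
vise 0.83 [317. 208.] [ 0.5769 -0.0198  0.    ]
jaw 0.87 [325. 205.] [ 0.5714 -0.0041  0.012 ]
fixed_face 0.58 [349. 202.] [0.5767 0.0353 0.012 ]
post 0.79 [436. 181.] [0.5824 0.1795 0.012 ]
post 0.68 [339. 200.] [0.5684 0.0202 0.012 ]
post 0.66 [426. 145.] [0.5204 0.1728 0.012 ]
hub_axis 0.8 [288. 213.] [ 0.5712 -0.0706  0.    ]
knob 0.85 [224. 233.] [ 0.5482 -0.1513  0.0805]
objective 0.88 [397. 207.] [0.6129 0.1125 0.    ]
collar 0.76 [348. 244.] [0.6581 0.0131 0.    ]
collar 0.34 [152. 260.] [ 0.5886 -0.3372  0.    ]
slidebox 0.7 [332. 135.] [0.4663 0.038  0.    ]
slidebox 0.49 [546.  98.] [0.5033 0.368  0.    ]
```

View pics/w1.png

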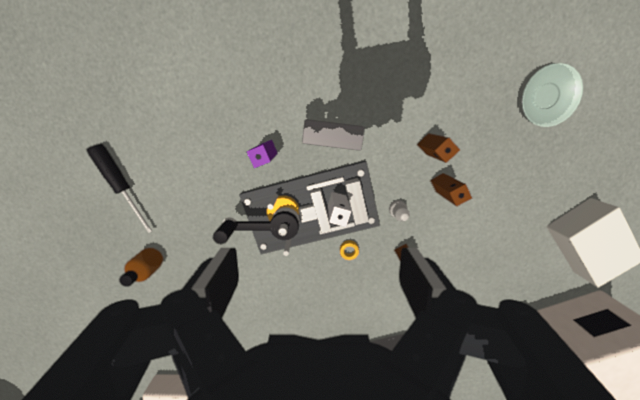

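Run:
```python
import cv2
a=cv2.imread("pics/w1.png")[150:265,230:390]
cv2.imwrite("pics/c1.png",cv2.resize(a,None,fx=5,fy=5,interpolation=cv2.INTER_CUBIC))
```

```text
(no output)
```

View pics/c1.png

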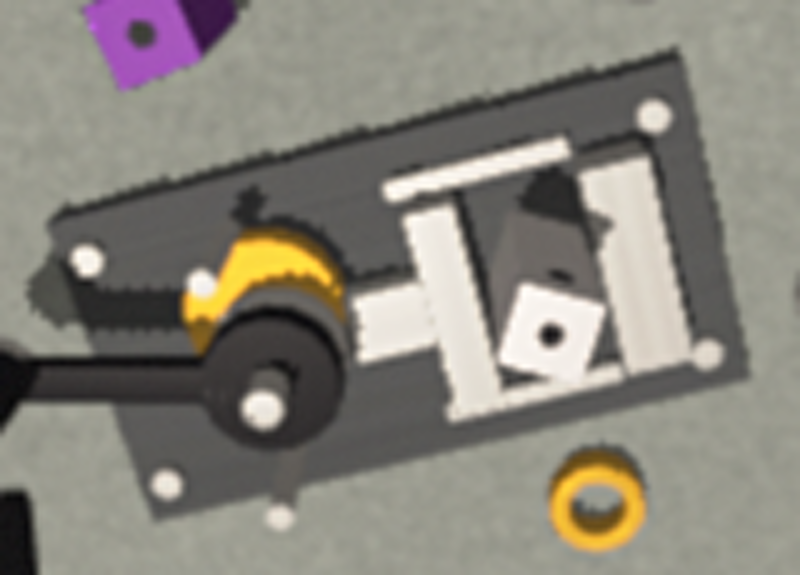

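Run:
```python
from h import *
im=eyes.get_image("wrist")
f=lambda p,z: onz(im,(230+p[0]/5-.4,150+p[1]/5-.4),z)
B=np.array([f(p,.012) for p in[(55,217),(680,52),(748,377),(155,520)]])
print("plate",B.round(4).tolist(),"ctr",B.mean(0).round(4))
for a,b in((0,1),(3,2),(0,3),(1,2)):
    d=B[b]-B[a]; print(np.linalg.norm(d).round(4),np.degrees(np.arctan2(d[1],d[0])).round(1))
T=np.array([f(p,.087) for p in[(525,283),(607,307),(578,383),(498,360)]])
print("post",T.mean(0).round(4))
for a,b in((0,1),(1,2),(2,3),(3,0)):
    d=T[b]-T[a]; print(np.linalg.norm(d).round(4),np.degrees(np.arctan2(d[1],d[0])).round(1))
print("stops",f((200,282),.066).round(4),f((280,517),.066).round(4),"hub",f((264,410),.066).round(4))
print("jawedges",[f(p,.033).round(4).tolist() for p in((458,200),(502,405))],[f(p,.034).round(4).tolist() for p in((578,178),(628,375))])
k=[onz(im,r["centre"],.0805).round(4) for r in eyes.place_of("wrist","knob")[:1]];print(k)
s=[]
for c in("side","scene"):
    i2=eyes.get_image(c)
    for n in("knob","post"):
        for r in eyes.place_of(c,n)[:5]: s.append((c,n,round(r["confidence"],2),onz(i2,r["centre"],.0805 if n=="knob" else .012).round(3)))
print(*s,sep="\n")
```

```text
plate [[0.5135, -0.1324, 0.012], [0.5179, 0.077, 0.012], [0.6328, 0.0735, 0.012], [0.6276, -0.1388, 0.012]] ctr [ 0.573  -0.0302  0.012 ]
0.2095 88.8
0.2124 88.6
0.1143 -3.2
0.1149 -1.7
post [0.5688 0.0157 0.087 ]
0.0239 56.6
0.024 -34.2
0.0237 -123.4
0.024 146.3
stops [ 0.5329 -0.0793  0.066 ] [ 0.6123 -0.081   0.066 ] hub [ 0.5767 -0.0743  0.066 ]
jawedges [[0.5392, -0.0024, 0.033], [0.6099, -0.0079, 0.033]] [[0.5425, 0.0352, 0.034], [0.6107, 0.0341, 0.034]]
[array([ 0.5487, -0.156 ,  0.0805])]
('side', 'knob', 0.85, array([ 0.557, -0.129,  0.081]))
('side', 'knob', 0.75, array([0.553, 0.101, 0.081]))
('side', 'knob', 0.54, array([0.639, 0.105, 0.081]))
('side', 'post', 0.89, array([0.514, 0.19 , 0.012]))
('side', 'post', 0.79, array([0.574, 0.016, 0.012]))
('side', 'post', 0.79, array([0.695, 0.133, 0.012]))
('side', 'post', 0.79, array([0.591, 0.189, 0.012]))
('side', 'post', 0.68, array([ 0.46 , -0.069,  0.012]))
('scene', 'knob', 0.62, array([ 0.552, -0.148,  0.081]))
('scene', 'post', 0.9, array([0.596, 0.199, 0.012]))
('scene', 'post', 0.74, array([0.519, 0.174, 0.012]))
('scene', 'post', 0.73, array([ 0.466, -0.065,  0.012]))
('scene', 'post', 0.71, array([0.578, 0.015, 0.012]))
('scene', 'post', 0.69, array([ 0.577, -0.071,  0.012]))
```

```bash
cat >> h.py <<'E'
from scipy.spatial.transform import Rotation as Ro
def go(x,y,z,yaw=None):
    s=manip.get_state(); q=s["ee_rot"]; R=Ro.from_quat([q[1],q[2],q[3],q[0]]).as_matrix()
    d=R.T@(np.array([x,y,z])-s["position"]); a=np.degrees(np.arctan2(R[1,1],R[0,1]))
    print("pos",np.round(s["position"],4),"y-line",a.round(1),"tilt",np.degrees(np.arccos(-R[2,2])).round(2),"shift",(d/.5).round(4), None if yaw is None else round(-(yaw-a)/360,4), "w",s["width"],"gf",s["gripper_force"],"F",s["contact_force"].round(1))
E
python3 -c "
from h import *
go(.570,.016,.125,56.3);go(.570,.016,.065,56.3)"
```

```text
pos [0.4978 0.0048 0.2863] y-line 73.7 tilt 0.01 shift [-0.1324  0.062   0.3225] 0.0484 w 0.08579234727028136 gf 0.0 F [ 0.3 -0.2 -0.1]
pos [0.4978 0.0048 0.2863] y-line 73.7 tilt 0.01 shift [-0.1324  0.062   0.4425] 0.0484 w 0.08579234727028136 gf 0.0 F [ 0.3 -0.2 -0.1]
```

```bash
python3 -m creep '[[1,-0.132,0.062,0.1,0.048],[1,-0.132,0.062,0.2,0.048],[1,-0.132,0.062,0.3,0.048],[1,-0.132,0.062,0.322,0.048],[1,-0.132,0.062,0.322,0.048],[1,-0.132,0.062,0.322,0.048]]'
python3 - <<'E'
from h import *
im=eyes.get_image("wrist"); go(.570,.016,.065,56.3)
P=proj(im,[.570,.016,.087]);print(P)
x,y=np.clip(P.astype(int)-[100,75],0,[440,250])
print(x,y);cv2.imwrite("pics/c2.png",cv2.cvtColor(cv2.resize(im["frame"][y:y+150,x:x+200],None,fx=4,fy=4,interpolation=cv2.INTER_CUBIC),cv2.COLOR_RGB2BGR))
E
```

```text
clock: 4.5
position: [0.5699, 0.0161, 0.1256]
ee_rot: [-0.0, 0.289, 0.957, -0.0]
contact_force: [-0.2, -0.3, 0.5]
width: 0.0855
gripper_force: 0.0
pos [0.5711 0.016  0.1271] y-line 56.5 tilt 0.17 shift [ 0.0022 -0.0013  0.1243] 0.0004 w 0.08518443833834421 gf 0.0 F [1.1 0.4 0.3]
[318.65431239 213.35968108]
218 138
```

View pics/c2.png

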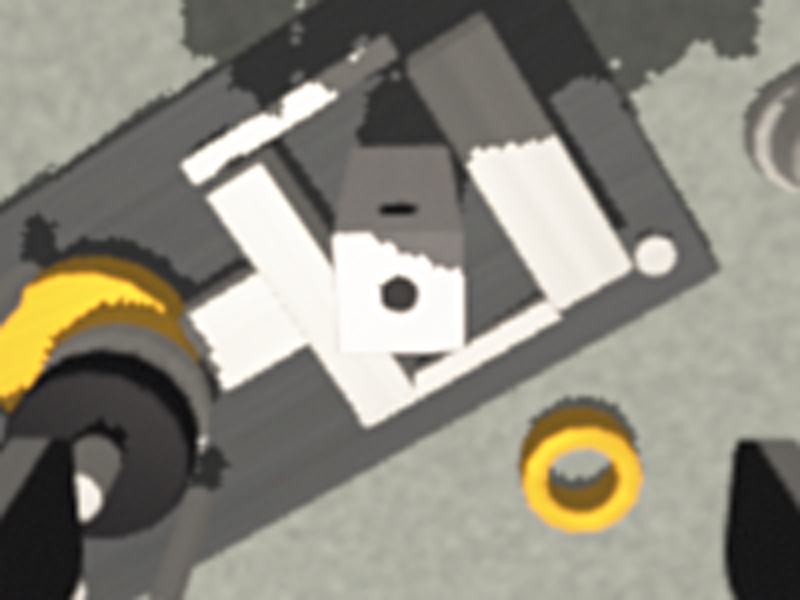

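```bash
python3 - <<'E'
from h import *
im=eyes.get_image("wrist")
f=lambda p,z: onz(im,(218+p[0]/4-.4,138+p[1]/4-.4),z)
for a,b,z in(((262,150),(412,382),.033),((408,68),(562,315),.034),((208,195),(370,428),.033),((335,236),(340,352),.087),((465,270),(464,353),.087),((340,352),(464,353),.087)):
    A,B=f(a,z),f(b,z);d=B-A;print(A.round(4),B.round(4),np.linalg.norm(d).round(4),np.degrees(np.arctan2(d[1],d[0])).round(1))
E
python3 -m creep '[[1,0.001,-0.001,0.05,0],[1,0.001,-0.001,0.1,0],[1,0.001,-0.001,0.12,0],[0.3,0.001,-0.001,0.12,0],[0.2,0.001,-0.001,0.12,0],[0.1,0.001,-0.001,0.12,0],[0.1,0.001,-0.001,0.12,0],[0.1,0.001,-0.001,0.12,0],[0.1,0.001,-0.001,0.12,0],[0.1,0.001,-0.001,0.12,0]]' 20
```

```text
[ 0.5383 -0.0023  0.033 ] [ 0.6078 -0.0059  0.033 ] 0.0697 -2.9
[0.5411 0.0372 0.034 ] [0.6129 0.0351 0.034 ] 0.0718 -1.6
[ 0.5401 -0.0195  0.033 ] [ 0.6126 -0.0219  0.033 ] 0.0726 -1.9
[0.553  0.0121 0.087 ] [ 0.5733 -0.0007  0.087 ] 0.024 -32.3
[0.5726 0.0291 0.087 ] [0.5871 0.0196 0.087 ] 0.0174 -33.3
[ 0.5733 -0.0007  0.087 ] [0.5871 0.0196 0.087 ] 0.0245 55.9
clock: 5.6
position: [0.5703, 0.0152, 0.0677]
ee_rot: [0.002, 0.288, 0.958, -0.0]
contact_force: [-1.8, -1.9, 9.4]
width: 0.0085
gripper_force: 5.1
```

Run:
```python
from h import *
im=eyes.get_image("wrist"); go(.570,.016,.065,56.3)
x,y=220,140
cv2.imwrite("pics/c3.png",cv2.cvtColor(cv2.resize(im["frame"][130:290,200:420],None,fx=3,fy=3,interpolation=cv2.INTER_CUBIC),cv2.COLOR_RGB2BGR))
```

```text
pos [0.5703 0.0152 0.0677] y-line 56.5 tilt 0.21 shift [0.0015 0.001  0.0055] 0.0005 w 0.008731683853533794 gf 5.132781963329762 F [-1.7 -1.3 11.4]
```

View pics/c3.png

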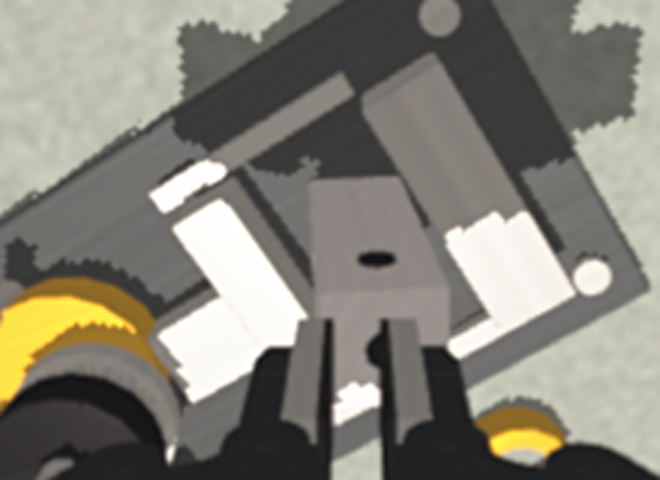

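Run:
```python
from h import *
im=eyes.get_image("wrist")
c=lambda X:((proj(im,X)-[200,130])*3).round()
for n,X in dict(top1=[.5733,-.0007,.087],top2=[.5871,.0196,.087],top3=[.553,.0121,.087],top4=[.567,.032,.087],base3=[.553,.0121,.012],tcp=[.5703,.0152,.0677],tip=[.5703,.0152,.0537],top=[.57,.016,.087]).items(): print(n,c(X))
print(-np.array(im["R"]).T@im["t"],np.array(im["R"])[2]); print(manip.get_state()["width"])
for n in("side","scene"):
    i=eyes.get_image(n); p=proj(i,[.57,.016,.06]).astype(int); print(n,p)
    a=i["frame"][p[1]-35:p[1]+35,p[0]-40:p[0]+40]
    cv2.imwrite(f"pics/z_{n}.png",cv2.cvtColor(cv2.resize(a,None,fx=5,fy=5,interpolation=cv2.INTER_CUBIC),cv2.COLOR_RGB2BGR))
a=np.hstack([cv2.imread("pics/z_side.png"),cv2.imread("pics/z_scene.png")]);cv2.imwrite("pics/z.png",a)
```

```text
top1 [297. 408.]
top2 [423. 410.]
top3 [292. 296.]
top4 [422. 299.]
base3 [311. 183.]
tcp [356. 313.]
tip [356. 287.]
top [359. 354.]
[0.50603944 0.05728815 0.23042193] [ 0.25375438 -0.16713261 -0.95272   ]
0.00859525987540291
side [305 199]
scene [306 201]
```

View pics/z.png

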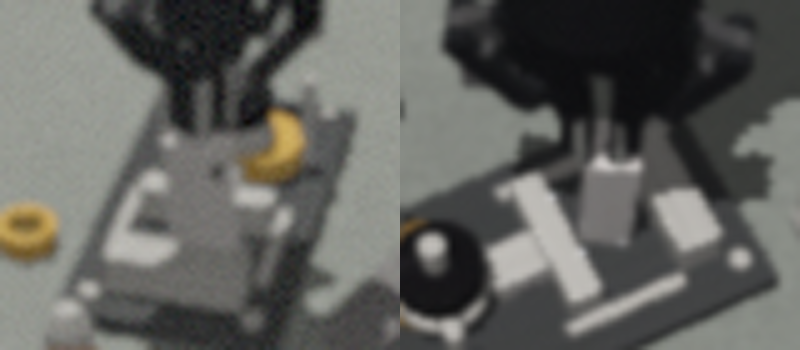

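Run:
```python
from h import *
im=eyes.get_image("wrist"); s=manip.get_state();q=s["ee_rot"];R=Ro.from_quat([q[1],q[2],q[3],q[0]]).as_matrix()
for w in(.0043,.0425):
  for dz in(-.03,-.02,-.01,0,.014):
    print(w,dz,[(proj(im,s["position"]+R@[dx,sg*w,dz])).round().tolist() for dx in(.011,-.011) for sg in(-1,1)])
```

```text
0.0043 -0.03 [[311.0, 240.0], [327.0, 240.0], [311.0, 276.0], [327.0, 276.0]]
0.0043 -0.02 [[311.0, 232.0], [326.0, 232.0], [311.0, 266.0], [326.0, 266.0]]
0.0043 -0.01 [[312.0, 225.0], [326.0, 225.0], [312.0, 258.0], [326.0, 258.0]]
0.0043 0 [[312.0, 219.0], [326.0, 219.0], [312.0, 250.0], [325.0, 250.0]]
0.0043 0.014 [[312.0, 211.0], [325.0, 211.0], [313.0, 240.0], [325.0, 240.0]]
0.0425 -0.03 [[238.0, 240.0], [400.0, 240.0], [242.0, 276.0], [396.0, 276.0]]
0.0425 -0.02 [[243.0, 232.0], [395.0, 232.0], [246.0, 266.0], [391.0, 266.0]]
0.0425 -0.01 [[247.0, 225.0], [390.0, 225.0], [250.0, 258.0], [387.0, 258.0]]
0.0425 0 [[251.0, 219.0], [386.0, 219.0], [254.0, 250.0], [384.0, 250.0]]
0.0425 0.014 [[256.0, 211.0], [381.0, 211.0], [258.0, 240.0], [379.0, 240.0]]
```

```bash
python3 -m creep '[[0.1,0,0,-0.06,0],[1,0,0.006,-0.08,0],[1,0,0.006,-0.08,0],[1,0,0.006,-0.08,0],[1,0,0.006,-0.08,0],[1,0,0.006,-0.08,0],[1,0,0.006,-0.08,0]]'
python3 - <<'E'
from h import *
im=eyes.get_image("wrist"); go(.572,.019,.048,56.3)
cv2.imwrite("pics/c4.png",cv2.cvtColor(cv2.resize(im["frame"][130:330,190:430],None,fx=3,fy=3,interpolation=cv2.INTER_CUBIC),cv2.COLOR_RGB2BGR))
E
```

```text
clock: 6.55
position: [0.5703, 0.0186, 0.1045]
ee_rot: [-0.001, 0.289, 0.957, -0.0]
contact_force: [0.3, 0.4, -0.2]
width: 0.0854
gripper_force: 0.0
pos [0.5704 0.0185 0.1046] y-line 56.5 tilt 0.07 shift [-0.0023  0.0026  0.1133] 0.0004 w 0.08550422183061611 gf 0.0 F [-0.4  0.1  0.5]
```

View pics/c4.png

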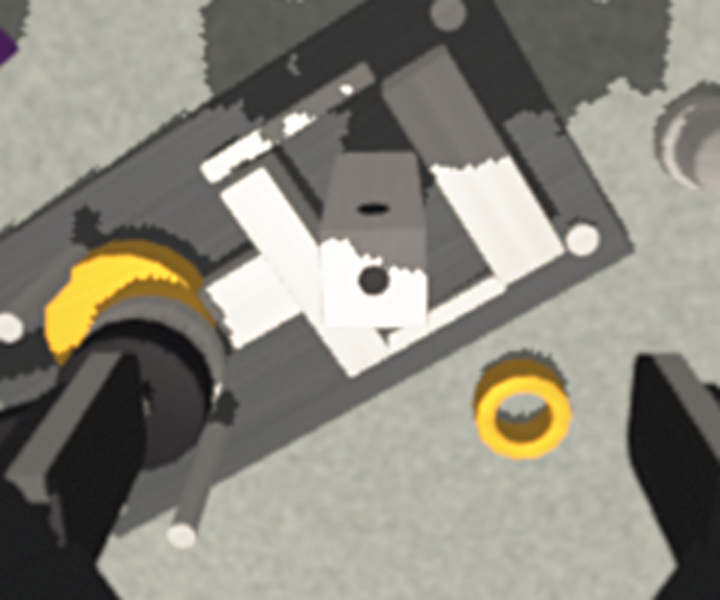

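Run:
```python
from h import *
im=eyes.get_image("wrist")
f=lambda p: onz(im,(190+p[0]/3-.3,130+p[1]/3-.3),.087)
h=f((373,281)); print(h, f((325,326)),f((428,326)))
d=f((428,326))-f((325,326)); print(np.degrees(np.arctan2(d[1],d[0])))
go(h[0],h[1],.042,56.3)
```

```text
[0.56828868 0.01598952 0.087     ] [5.71569958e-01 4.48115050e-05 8.70000000e-02] [0.58511802 0.02044386 0.087     ]
56.40980823767137
pos [0.5705 0.0185 0.1048] y-line 56.5 tilt 0.05 shift [ 0.0008 -0.0066  0.1256] 0.0004 w 0.08544168317505053 gf 0.0 F [0.7 0.1 0.1]
```

Post unmoved at (0.569, 0.016) with flats at 56.4°. The fingertips sit about 20–30 mm farther back than nominal, so I go lower.

```bash
python3 -m creep '[[1,0.001,-0.006,0.05,0],[1,0.001,-0.006,0.1,0],[1,0.001,-0.006,0.125,0],[1,0.001,-0.006,0.125,0],[1,0.001,-0.006,0.125,0]]' 20
python3 -m creep '[[0.1,0,0,0,0],[0.1,0,0,0,0],[0.1,0,0,0,0],[0.1,0,0,0,0],[0.1,0,0,0,0],[0.1,0,0,0,0],[0.1,0,0,0,0],[0.1,0,0,0,0]]' 20
```

```text
clock: 7.15
position: [0.5692, 0.0163, 0.0431]
ee_rot: [0.0, 0.289, 0.957, 0.0]
contact_force: [0.5, -0.2, 0.7]
width: 0.0854
gripper_force: 0.0
clock: 7.95
position: [0.5689, 0.0163, 0.0433]
ee_rot: [0.0, 0.289, 0.957, 0.0]
contact_force: [-0.5, -0.5, 4.8]
width: 0.0245
gripper_force: 24.6
```

```bash
python3 -m creep '[[0.1,0,0,0,-0.02],[0.1,0,0,0,-0.04],[0.1,0,0,0,-0.06],[0.1,0,0,0,-0.08],[0.1,0,0,0,-0.088],[0.1,0,0,0,-0.088],[0.1,0,0,0,-0.088]]'
python3 -c "
from h import *
go(.57,.016,.043,88.1)"
```

```text
clock: 8.65
position: [0.5698, 0.0165, 0.0433]
ee_rot: [0.001, 0.017, 1.0, 0.0]
contact_force: [1.5, 0.9, 4.9]
width: 0.0246
gripper_force: 24.6
pos [0.5698 0.0165 0.0433] y-line 88.1 tilt 0.14 shift [-0.0005 -0.001   0.0006] -0.0001 w 0.024614151951006143 gf 24.60689127445221 F [1.5 0.9 4.9]
```

```bash
python3 -m creep '[[1,0,0,0,0],[1,0,0,0,0],[1,0,0,0,0],[1,0,0,0,0],[1,0,0,-0.1,0],[1,0.1,-0.1,-0.2,0],[1,0.1,-0.15,-0.25,0],[1,0.1,-0.15,-0.25,0],[1,0.1,-0.15,-0.25,0],[1,0.1,-0.15,-0.25,0]]'
python3 - <<'E'
from h import *
im=eyes.get_image("wrist"); go(.5487,-.154,.0805)
for n,z in dict(knob=.0805,hub_axis=0,fixed_face=.012,post=.012,jaw=.012,vise=0).items():
    for r in eyes.place_of("wrist",n)[:2]: print(n,round(r["confidence"],2),np.round(r["centre"]),onz(im,r["centre"],z).round(4))
cv2.imwrite("pics/c5.png",cv2.cvtColor(cv2.resize(im["frame"][80:330,150:480],None,fx=2.4,fy=2.4,interpolation=cv2.INTER_CUBIC),cv2.COLOR_RGB2BGR))
np.save("im5.npy",im,allow_pickle=True)
E
```

```text
clock: 9.65
position: [0.5162, -0.0565, 0.1669]
ee_rot: [-0.0, 0.017, 1.0, 0.001]
contact_force: [0.6, 0.2, -0.1]
width: 0.0855
gripper_force: 0.0
pos [ 0.5159 -0.056   0.1663] y-line 88.1 tilt 0.16 shift [-0.0724 -0.194   0.1711] None w 0.08531260357543383 gf 0.0 F [-0.2  1.3  0.4]
knob 0.65 [221. 227.] [ 0.5452 -0.1529  0.0805]
fixed_face 0.66 [396. 221.] [0.5736 0.0372 0.012 ]
fixed_face 0.37 [451. 244.] [0.607 0.109 0.012]
post 0.93 [380. 219.] [0.5697 0.0178 0.012 ]
post 0.86 [508. 175.] [0.5196 0.1664 0.012 ]
jaw 0.74 [362. 220.] [ 0.5704 -0.0044  0.012 ]
vise 0.77 [354. 220.] [ 0.5758 -0.0135  0.    ]
```

View pics/c5.png

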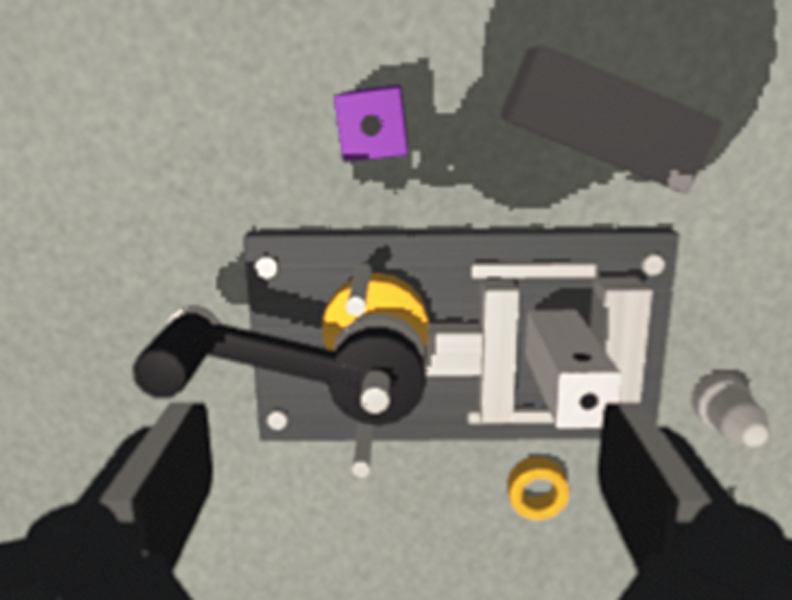

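Run:
```python
from h import *
im=np.load("im5.npy",allow_pickle=True).item()
f=lambda p,z: onz(im,(150+p[0]/2.4-.3,80+p[1]/2.4-.3),z)
print("knobtop",f((160,373),.102),"pin",f((375,400),.066),"post",f((588,401),.087),[f(p,.066).round(4) for p in((356,306),(361,469))])
for c in("side","scene"):
    i=eyes.get_image(c)
    for r in eyes.place_of(c,"knob")[:1]: print(c,onz(i,r["centre"],.0805))
go(.548,-.153,.13,-16); print(manip.get_state()["qpos"].round(2))
```

```text
knobtop [ 0.54369815 -0.14940205  0.102     ] pin [ 0.57623899 -0.07191301  0.066     ] post [0.56891761 0.01550494 0.087     ] [array([ 0.5323, -0.0778,  0.066 ]), array([ 0.6108, -0.0799,  0.066 ])]
side [ 0.55290779 -0.1453955   0.0805    ]
scene [ 0.54493594 -0.15163936  0.0805    ]
pos [ 0.5163 -0.0568  0.1676] y-line 88.2 tilt 0.02 shift [-0.0695 -0.1902  0.0751] 0.2893 w 0.08566389355215431 gf 0.0 F [-0.4  0.3 -0.6]
[-0.24  0.22  1.69  0.    1.23 -1.78]
```

```bash
python3 -m creep '[[1,-0.0665,-0.1,0.04,0.02],[1,-0.0665,-0.188,0.075,0.045],[1,-0.0665,-0.188,0.075,0.07],[1,-0.0665,-0.188,0.075,0.09],[1,-0.0665,-0.188,0.075,0.11],[1,-0.0665,-0.188,0.075,0.135],[1,-0.0665,-0.188,0.075,0.16],[1,-0.0665,-0.188,0.075,0.18],[1,-0.0665,-0.188,0.075,0.205],[1,-0.0665,-0.188,0.075,0.225]]'
python3 -m creep '[[1,0,0,0,0.02],[1,0,0,0,0.045],[1,0,0,0,0.069],[1,0,0,0,0.069],[1,0,0,0,0.069]]'
python3 - <<'E'
from h import *
im=eyes.get_image("wrist")
for r in eyes.place_of("wrist","knob")[:2]: print(r,onz(im,r["centre"],.0805))
m=eyes.regions_of("wrist","knob")[:1]
for r in m:print(r["bbox"])
go(.5465,-.152,.046,-18)
E
```

```text
clock: 11.2
position: [0.5465, -0.1521, 0.1303]
ee_rot: [0.0, 0.664, 0.748, 0.0]
contact_force: [0.2, -0.4, 0.4]
width: 0.0856
gripper_force: 0.0
clock: 11.7
position: [0.5465, -0.1521, 0.1303]
ee_rot: [0.0, 0.807, 0.591, 0.0]
contact_force: [-0.3, 0.2, 0.6]
width: 0.0854
gripper_force: 0.0
{'centre': [319.4, 209.7], 'confidence': 0.91} [ 0.5473658  -0.15335508  0.0805    ]
[290.7, 69.0, 347.3, 228.3]
pos [ 0.5465 -0.1521  0.1303] y-line -17.6 tilt 0.01 shift [1.000e-04 0.000e+00 1.686e-01] 0.0011 w 0.08572565949356332 gf 0.0 F [ 0.7  0.5 -0.4]
```

```bash
python3 -m creep '[[1,0,0,0.06,0],[1,0,0,0.12,0],[1,0,0,0.165,0],[1,0,0,0.165,0],[1,0,0,0.165,0]]' 45
python3 -m creep '[[0.1,0,0,0,0],[0.1,0,0,0,0],[0.1,0,0,0,0],[0.1,0,0,0,0],[0.1,0,0,0,0],[0.1,0,0,0,0],[0.1,0,0,0,0],[0.1,0,0,0,0]]' 45
```

```text
clock: 12.35
position: [0.5466, -0.1521, 0.048]
ee_rot: [-0.0, 0.807, 0.59, -0.0]
contact_force: [-0.8, -0.2, -0.3]
width: 0.0857
gripper_force: 0.0
clock: 13.15
position: [0.5467, -0.1524, 0.0481]
ee_rot: [0.0, 0.807, 0.59, 0.0]
contact_force: [-0.5, -1.3, 2.7]
width: 0.0208
gripper_force: 44.0
```

```bash
python3 -m creep '[[0.1,0,0,-0.01,0],[0.1,0,0,-0.022,0],[0.1,0,0,-0.022,0],[0.1,0,0,-0.022,0],[0.1,0,0,-0.022,0]]'
python3 - <<'E'
from h import *
go(.5466,-.1522,.059)
s=manip.get_state(); q=s["ee_rot"]; R=Ro.from_quat([q[1],q[2],q[3],q[0]]).as_matrix()
hub=np.array([.572,-.0705]); p0=np.array([.5467,-.1523]); r=p0-hub; print(np.linalg.norm(r),np.degrees(np.arctan2(r[1],r[0])))
# hub from arm: 85 mm
hub=p0-r/np.linalg.norm(r)*.085
for a in np.arange(0,1.2,.1178):
    c,t=np.cos(a),np.sin(a); p=hub+np.array([[c,-t],[t,c]])@(p0-hub)
    d=R.T@np.r_[p-p0,0]/.5; print([.1]+[round(v,3) for v in d[:2]]+[0,round(-a/2/np.pi,3)])
E
```

```text
clock: 13.65
position: [0.5464, -0.1515, 0.0583]
ee_rot: [-0.001, 0.808, 0.59, 0.0]
contact_force: [4.0, 2.3, -6.3]
width: 0.0205
gripper_force: 44.2
pos [ 0.5464 -0.1515  0.0583] y-line -17.7 tilt 0.06 shift [-0.0012  0.0009 -0.0013] None w 0.020489514080890853 gf 44.184744358062744 F [ 4.   2.3 -6.3]
0.08562318611217407 -107.18636520122658
[0.1, np.float64(0.0), np.float64(0.0), 0, np.float64(-0.0)]
[0.1, np.float64(0.001), np.float64(0.02), 0, np.float64(-0.019)]
[0.1, np.float64(0.005), np.float64(0.04), 0, np.float64(-0.037)]
[0.1, np.float64(0.011), np.float64(0.059), 0, np.float64(-0.056)]
[0.1, np.float64(0.019), np.float64(0.077), 0, np.float64(-0.075)]
[0.1, np.float64(0.03), np.float64(0.094), 0, np.float64(-0.094)]
[0.1, np.float64(0.042), np.float64(0.11), 0, np.float64(-0.112)]
[0.1, np.float64(0.056), np.float64(0.124), 0, np.float64(-0.131)]
[0.1, np.float64(0.071), np.float64(0.137), 0, np.float64(-0.15)]
[0.1, np.float64(0.088), np.float64(0.148), 0, np.float64(-0.169)]
[0.1, np.float64(0.106), np.float64(0.156), 0, np.float64(-0.187)]
```

```bash
python3 -m creep '[[0.1,0.001,0.02,0,-0.019],[0.1,0.005,0.04,0,-0.037],[0.1,0.011,0.059,0,-0.056],[0.1,0.019,0.077,0,-0.075],[0.1,0.03,0.094,0,-0.094],[0.1,0.042,0.11,0,-0.112],[0.1,0.056,0.124,0,-0.131],[0.1,0.071,0.137,0,-0.15],[0.1,0.088,0.148,0,-0.169],[0.1,0.106,0.156,0,-0.187]]'
python3 -m creep '[[0.1,0,0,0,0],[0.1,0,0,0,0],[0.1,0,0,0,0]]'
python3 -c "
from h import *
s=manip.get_state()
p=s['position'][:2]-[.572,-.0705];print(np.linalg.norm(p),np.degrees(np.arctan2(p[1],p[0])));go(*s['position'])"
```

```text
clock: 14.65
position: [0.6361, -0.1249, 0.0578]
ee_rot: [-0.001, 0.343, 0.939, -0.0]
contact_force: [0.7, 0.1, -6.2]
width: 0.0206
gripper_force: 44.3
clock: 14.95
position: [0.6359, -0.1253, 0.0584]
ee_rot: [-0.001, 0.346, 0.938, 0.0]
contact_force: [-1.0, 1.0, -6.1]
width: 0.021
gripper_force: 44.3
0.08415452797576248 -40.586150417093904
pos [ 0.6359 -0.1253  0.0584] y-line 49.5 tilt 0.1 shift [0. 0. 0.] None w 0.021009668497333687 gf 44.33082103729248 F [-1.   1.  -6.1]
```

```bash
python3 -m creep '[[0.1,0,0,0.01,0],[0.1,0,0,0.022,0],[0.1,0,0,0.022,0],[0.1,0,0,0.022,0],[0.1,0,0,0.022,0]]'
python3 - <<'E'
from h import *
s=manip.get_state(); q=s["ee_rot"]; R=Ro.from_quat([q[1],q[2],q[3],q[0]]).as_matrix()
p0=np.array([.6358,-.1255]); r=np.radians(-40)
hub=np.array([.5717,-.0706]); print(np.linalg.norm(p0-hub)); go(*s["position"])
for a in -np.arange(0,1.85,.14):
    c,t=np.cos(a),np.sin(a); p=hub+np.array([[c,-t],[t,c]])@(p0-hub)
    d=R.T@np.r_[p-p0,0]/.5; print(round(a,2),[.1]+[float(round(v,4)) for v in d[:2]]+[0,float(round(-a/2/np.pi,3))],p.round(4))
E
```

```text
clock: 15.45
position: [0.6369, -0.1255, 0.0484]
ee_rot: [0.0, 0.345, 0.939, -0.0]
contact_force: [-1.2, 0.8, 0.6]
width: 0.0205
gripper_force: 45.0
0.08439680088723747
pos [ 0.6369 -0.1255  0.0484] y-line 49.6 tilt 0.03 shift [0. 0. 0.] None w 0.02048678173664908 gf 45.0114244222641 F [-1.2  0.8  0.6]
-0.0 [0.1, 0.0, 0.0, 0, 0.0] [ 0.6358 -0.1255]
-0.14 [0.1, 0.0017, -0.0235, 0, 0.022] [ 0.6275 -0.1339]
-0.28 [0.1, 0.0067, -0.0466, 0, 0.045] [ 0.6181 -0.1411]
-0.42 [0.1, 0.0149, -0.0688, 0, 0.067] [ 0.6078 -0.1469]
-0.56 [0.1, 0.0261, -0.0896, 0, 0.089] [ 0.5968 -0.1512]
-0.7 [0.1, 0.0401, -0.1086, 0, 0.111] [ 0.5854 -0.1539]
-0.84 [0.1, 0.0566, -0.1255, 0, 0.134] [ 0.5736 -0.155 ]
-0.98 [0.1, 0.0753, -0.1399, 0, 0.156] [ 0.5618 -0.1544]
-1.12 [0.1, 0.0958, -0.1516, 0, 0.178] [ 0.5502 -0.1522]
-1.26 [0.1, 0.1177, -0.1603, 0, 0.201] [ 0.539  -0.1484]
-1.4 [0.1, 0.1407, -0.1658, 0, 0.223] [ 0.5285 -0.1431]
-1.54 [0.1, 0.1642, -0.1681, 0, 0.245] [ 0.5188 -0.1364]
-1.68 [0.1, 0.1878, -0.1671, 0, 0.267] [ 0.5101 -0.1283]
-1.82 [0.1, 0.211, -0.1628, 0, 0.29] [ 0.5027 -0.1192]
```

```bash
python3 -m creep '[[0.1,0.0017,-0.0235,0,0.022],[0.1,0.0067,-0.0466,0,0.045],[0.1,0.0149,-0.0688,0,0.067],[0.1,0.0261,-0.0896,0,0.089],[0.1,0.0401,-0.1086,0,0.111],[0.1,0.0566,-0.1255,0,0.134],[0.1,0.0753,-0.1399,0,0.156],[0.1,0.0958,-0.1516,0,0.178],[0.1,0.1177,-0.1603,0,0.201],[0.1,0.1177,-0.1603,0,0.201]]'
python3 - <<'E'
from h import *
im=eyes.get_image("wrist")
for n,z in dict(jaw=.012,post=.012,fixed_face=.012).items():
    for r in eyes.place_of("wrist",n)[:2]: print(n,round(r["confidence"],2),onz(im,r["centre"],z).round(4))
s=manip.get_state(); q=s["ee_rot"]; R=Ro.from_quat([q[1],q[2],q[3],q[0]]).as_matrix()
go(*s["position"])
p0=s["position"][:2];hub=np.array([.5717,-.0706]);r=p0-hub;print(np.linalg.norm(r),np.arctan2(r[1],r[0])-np.arctan2(-.0549,.0645))
for a in -np.arange(0,.66,.06):
    c,t=np.cos(a),np.sin(a); p=hub+np.array([[c,-t],[t,c]])@(p0-hub)
    d=R.T@np.r_[p-p0,0]/.5; print(round(a,2),[.1]+[float(round(v,4)) for v in d[:2]]+[0,float(round(-a/2/np.pi,3))])
E
```

```text
clock: 16.45
position: [0.5402, -0.1496, 0.0489]
ee_rot: [0.002, 0.832, 0.554, -0.0]
contact_force: [-0.5, -3.5, 1.9]
width: 0.0205
gripper_force: 45.1
post 0.78 [ 0.4661 -0.0692  0.012 ]
pos [ 0.5406 -0.1499  0.0485] y-line -22.5 tilt 0.17 shift [0. 0. 0.] None w 0.020674655655935716 gf 45.40381729602814 F [-3.  -4.7  4. ]
0.0851956248306871 -1.2392192384104637
-0.0 [0.1, 0.0, 0.0, 0, 0.0]
-0.06 [0.1, 0.0001, -0.0102, 0, 0.01]
-0.12 [0.1, 0.0008, -0.0204, 0, 0.019]
-0.18 [0.1, 0.0022, -0.0306, 0, 0.029]
-0.24 [0.1, 0.0041, -0.0406, 0, 0.038]
-0.3 [0.1, 0.0066, -0.0505, 0, 0.048]
-0.36 [0.1, 0.0097, -0.0602, 0, 0.057]
-0.42 [0.1, 0.0134, -0.0698, 0, 0.067]
-0.48 [0.1, 0.0177, -0.079, 0, 0.076]
-0.54 [0.1, 0.0225, -0.0881, 0, 0.086]
-0.6 [0.1, 0.0279, -0.0968, 0, 0.095]
-0.66 [0.1, 0.0337, -0.1052, 0, 0.105]
```

```bash
python3 -m creep '[[0.1,0.0008,-0.0204,0,0.019],[0.1,0.0041,-0.0406,0,0.038],[0.1,0.0097,-0.0602,0,0.057],[0.1,0.0134,-0.0698,0,0.067],[0.1,0.0134,-0.0698,0,0.067],[0.1,0.0134,-0.0698,0,0.067]]'
python3 - <<'E'
from h import *
s=manip.get_state(); q=s["ee_rot"]; R=Ro.from_quat([q[1],q[2],q[3],q[0]]).as_matrix()
go(*s["position"])
p0=s["position"][:2];hub=np.array([.5717,-.0706]);r=p0-hub;print(np.linalg.norm(r),np.arctan2(r[1],r[0])-np.arctan2(-.0549,.0645))
for a in -np.arange(0,.16,.02):
    c,t=np.cos(a),np.sin(a); p=hub+np.array([[c,-t],[t,c]])@(p0-hub)
    d=R.T@np.r_[p-p0,0]/.5; print(round(a,2),[.1]+[float(round(v,4)) for v in d[:2]]+[0,float(round(-a/2/np.pi,3))])
E
```

```text
clock: 17.25
position: [0.5119, -0.131, 0.0487]
ee_rot: [0.003, 0.929, 0.37, 0.0]
contact_force: [-3.2, -7.1, 3.6]
width: 0.0205
gripper_force: 45.4
pos [ 0.5119 -0.131   0.0487] y-line -46.6 tilt 0.29 shift [0. 0. 0.] None w 0.020549882143650652 gf 45.37408232688904 F [-3.2 -7.1  3.6]
0.08501939203197344 -1.6461497408089643
-0.0 [0.1, 0.0, 0.0, 0, 0.0]
-0.02 [0.1, -0.0001, -0.0034, 0, 0.003]
-0.04 [0.1, -0.0001, -0.0068, 0, 0.006]
-0.06 [0.1, -0.0, -0.0102, 0, 0.01]
-0.08 [0.1, 0.0001, -0.0136, 0, 0.013]
-0.1 [0.1, 0.0003, -0.017, 0, 0.016]
-0.12 [0.1, 0.0006, -0.0204, 0, 0.019]
-0.14 [0.1, 0.0009, -0.0238, 0, 0.022]
```

```bash
python3 -m creep '[[0.1,0,-0.0068,0,0.006],[0.1,0,-0.0102,0,0.01],[0.1,0,-0.0102,0,0.01],[0.1,0,-0.0102,0,0.01]]'
python3 - <<'E'
from h import *
s=manip.get_state(); go(*s["position"])
p0=s["position"][:2];hub=np.array([.5717,-.0706]);r=p0-hub;print(np.linalg.norm(r),np.arctan2(r[1],r[0])-np.arctan2(-.0549,.0645))
t=np.array([r[1],-r[0]])/np.linalg.norm(r);print("tang",s["contact_force"][:2]@t)
E
```

```text
clock: 17.65
position: [0.5109, -0.1289, 0.0491]
ee_rot: [0.005, 0.94, 0.341, 0.002]
contact_force: [0.3, -8.8, 2.0]
width: 0.0205
gripper_force: 45.2
pos [ 0.5109 -0.1289  0.0491] y-line -50.2 tilt 0.57 shift [0. 0. 0.] None w 0.020540487614888824 gf 45.15273928642273 F [ 0.3 -8.8  2. ]
0.08422194135896496 -1.6715353489782552
tang -6.596509898797117
```

```bash
python3 -m creep '[[0.1,0,-0.005,0,0.005],[0.1,0,-0.01,0,0.01],[0.1,0,-0.01,0,0.01],[0.1,0,-0.01,0,0.01]]'
cat > t.py <<'E'
from h import *
s=manip.get_state(); go(*s["position"])
p0=s["position"][:2];hub=np.array([.5717,-.0706]);r=p0-hub;print(np.linalg.norm(r),np.arctan2(r[1],r[0])-np.arctan2(-.0549,.0645))
t=np.array([r[1],-r[0]])/np.linalg.norm(r);print("tang",s["contact_force"][:2]@t)
E
python3 t.py
```

```text
clock: 18.05
position: [0.5096, -0.1264, 0.0496]
ee_rot: [0.006, 0.95, 0.311, 0.003]
contact_force: [3.3, -12.8, 1.5]
width: 0.021
gripper_force: 45.1
pos [ 0.5096 -0.1264  0.0496] y-line -53.8 tilt 0.82 shift [0. 0. 0.] None w 0.020991414057506312 gf 45.11548697948456 F [  3.3 -12.8   1.5]
0.0835120563548712 -1.703969382041644
tang -11.722942118624896
```

```bash
python3 -m creep '[[0.1,-0.001,-0.006,0,0.004],[0.1,-0.002,-0.012,0,0.008],[0.1,-0.002,-0.012,0,0.008],[0.1,-0.002,-0.012,0,0.008]]' 70
python3 t.py
```

```text
clock: 18.45
position: [0.507, -0.1233, 0.0498]
ee_rot: [0.008, 0.958, 0.287, 0.005]
contact_force: [4.9, -14.6, -2.0]
width: 0.02
gripper_force: 68.7
pos [ 0.507  -0.1233  0.0498] y-line -56.6 tilt 1.04 shift [0. 0. 0.] None w 0.019970011336779798 gf 68.66557717323303 F [  4.9 -14.6  -2. ]
0.08340664831042041 -1.7527217266538089
tang -14.425299651563098
```

```bash
python3 -m creep '[[0.1,-0.001,-0.006,0,0.004],[0.1,-0.001,-0.012,0,0.006],[0.1,-0.001,-0.012,0,0.006],[0.1,-0.001,-0.012,0,0.006]]' 70
python3 t.py
```

```text
clock: 18.85
position: [0.5051, -0.1202, 0.0502]
ee_rot: [0.009, 0.963, 0.269, 0.006]
contact_force: [6.7, -17.9, -2.7]
width: 0.0197
gripper_force: 68.7
pos [ 0.5051 -0.1202  0.0502] y-line -58.8 tilt 1.3 shift [0. 0. 0.] None w 0.01965780552247176 gf 68.70105028152466 F [  6.7 -17.9  -2.7]
0.08303259908858485 -1.7969731117169117
tang -18.39357109394382
```

```bash
python3 -m creep '[[0.1,0,0.006,0.003,0],[0.1,0,0.011,0.004,0],[0.1,0,0.011,0.004,0],[0.1,0,0.011,0.004,0]]' 70
python3 t.py
```

```text
clock: 19.25
position: [0.5054, -0.1223, 0.0485]
ee_rot: [0.007, 0.963, 0.269, 0.005]
contact_force: [2.9, -10.9, 6.0]
width: 0.02
gripper_force: 69.7
pos [ 0.5054 -0.1223  0.0485] y-line -58.8 tilt 0.92 shift [0. 0. 0.] None w 0.01999663425871593 gf 69.73548531532288 F [  2.9 -10.9   6. ]
0.08411745169745259 -1.7740385649736758
tang -10.344313911479963
```

Now release and move straight up, then check from the cameras.

```bash
python3 -m creep '[[0.1,0,0.006,0,0],[0.5,0,0.006,0,0],[1,0,0.006,0,0],[1,0,0.006,0,0],[1,0,0.006,0,0],[1,0,0.006,0,0],[1,0,0.006,-0.08,0],[1,0,0.006,-0.16,0],[1,0,0.006,-0.24,0],[1,0,0.006,-0.24,0]]' 20
python3 - <<'E'
from h import *
s=manip.get_state(); go(.5163,-.0568,.1676,88.2)
out=[]
for c in("wrist","scene","side"):
    im=eyes.get_image(c)
    for n,z in dict(knob=.0805,jaw=.012,post=.012,fixed_face=.012).items():
        for r in eyes.place_of(c,n)[:4]:
            X=onz(im,r["centre"],z)
            if abs(X[0]-.55)<.08 and abs(X[1]+.05)<.11: print(c,n,round(r["confidence"],2),X.round(4))
E
```

```text
clock: 20.25
position: [0.5035, -0.1202, 0.1712]
ee_rot: [0.003, 0.964, 0.267, 0.004]
contact_force: [1.0, -0.3, 0.2]
width: 0.0854
gripper_force: 0.0
pos [ 0.5035 -0.1202  0.1712] y-line -59.1 tilt 0.61 shift [ 0.0871 -0.0957  0.007 ] -0.4091 w 0.08543186484293426 gf 0.0 F [ 1.  -0.3  0.2]
wrist knob 0.97 [ 0.5174 -0.1375  0.0805]
wrist jaw 0.96 [0.5796 0.0089 0.012 ]
wrist jaw 0.25 [ 0.5705 -0.0171  0.012 ]
wrist post 0.88 [0.5694 0.0223 0.012 ]
wrist fixed_face 0.85 [0.5745 0.0331 0.012 ]
scene knob 0.71 [ 0.5213 -0.1333  0.0805]
scene fixed_face 0.8 [0.5671 0.0368 0.012 ]
side knob 0.56 [ 0.5303 -0.1364  0.0805]
side jaw 0.59 [0.5754 0.0234 0.012 ]
side post 0.51 [0.5695 0.0285 0.012 ]
side fixed_face 0.61 [0.5732 0.0411 0.012 ]
side fixed_face 0.42 [0.5704 0.0235 0.012 ]
```

Run:
```python
from h import *
im=eyes.get_image("wrist"); np.save("im6.npy",im,allow_pickle=True)
cv2.imwrite("pics/c6.png",cv2.cvtColor(cv2.resize(im["frame"],None,fx=1.25,fy=1.25,interpolation=cv2.INTER_CUBIC),cv2.COLOR_RGB2BGR))
for X in([.5035,-.1202,.102],[.5174,-.1375,.102],[.5745,.0345,.034]): print(proj(im,X)*1.25)
```

```text
[400.96509779 251.18581392]
[433.17818224 246.9212971 ]
[273.1767776   46.82866385]
```

View pics/c6.png

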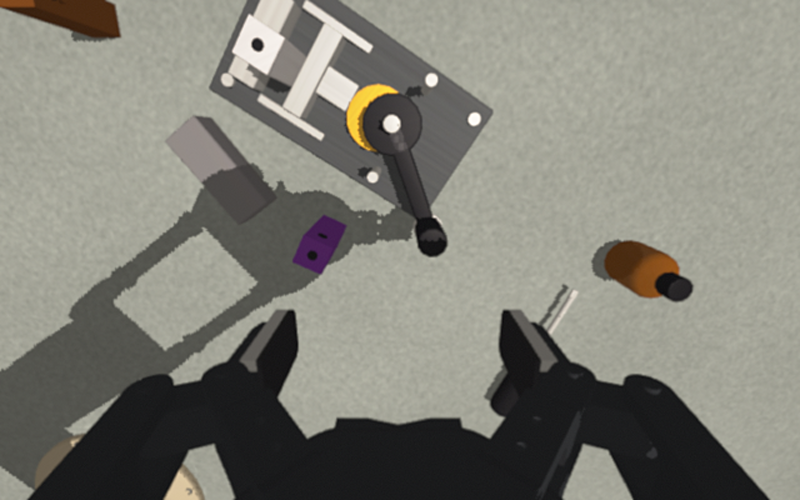

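Run:
```python
from h import *
im=np.load("im6.npy",allow_pickle=True).item()
f=lambda p,z: onz(im,(p[0]/1.25-.1,p[1]/1.25-.1),z).round(4)
print("post top",f((257,44),.087),[f(p,.087) for p in((249,15),(287,35),(270,72),(233,52))])
print("jaw inner",f((322,22),.033),f((284,108),.033),"outer",f((343,31),.033),f((302,119),.033))
print("knob top",f((432,243),.102))
print("fixed inner",f((290,8),.034))
# refine with a 6x crop statistics: print row profile across jaw
print([ (n,r["bbox"],round(r["confidence"],2)) for n in("jaw","post") for r in eyes.regions_of("wrist",n)[:2]])
```

```text
post top [0.5693 0.0233 0.087 ] [array([0.5813, 0.034 , 0.087 ]), array([0.5833, 0.0094, 0.087 ]), array([0.559 , 0.0096, 0.087 ]), array([0.5576, 0.0344, 0.087 ])]
jaw inner [0.6082 0.0107 0.033 ] [0.5394 0.0091 0.033 ] outer [ 0.6109 -0.0056  0.033 ] [ 0.5393 -0.0069  0.033 ]
knob top [ 0.5194 -0.1352  0.102 ]
fixed inner [0.6041 0.0349 0.034 ]
[('jaw', [227.1, 18.9, 288.8, 98.5], 0.65), ('post', [0.0, 0.9, 97.5, 32.2], 0.85), ('post', [188.1, 11.7, 245.7, 65.3], 0.79)]
```

```bash
python3 -c "
from h import *
go(.5185,-.1362,.046,-39)"
```

```text
pos [ 0.5002 -0.1193  0.1658] y-line -59.1 tilt 0.01 shift [0.0139 0.0479 0.2396] -0.0558 w 0.0850143447005453 gf 0.0 F [-0.6 -1.4  0.3]
```

```bash
python3 -m creep '[[1,0.014,0.048,0,-0.02],[1,0.014,0.048,0,-0.04],[1,0.014,0.048,0,-0.056],[1,0.014,0.048,0.07,-0.056],[1,0.014,0.048,0.14,-0.056],[1,0.014,0.048,0.2,-0.056],[1,0.014,0.048,0.237,-0.056],[1,0.014,0.048,0.237,-0.056],[1,0.014,0.048,0.237,-0.056]]'
python3 -m creep '[[0.1,0,0,0,0],[0.1,0,0,0,0],[0.1,0,0,0,0],[0.1,0,0,0,0],[0.1,0,0,0,0],[0.1,0,0,0,0],[0.1,0,0,0,0],[0.1,0,0,0,0]]' 45
python3 t.py
```

```text
clock: 22.05
position: [0.5189, -0.1364, 0.0476]
ee_rot: [0.0, 0.902, 0.431, 0.0]
contact_force: [0.4, 0.0, 0.8]
width: 0.0854
gripper_force: 0.0
clock: 22.85
position: [0.5186, -0.1365, 0.0476]
ee_rot: [0.0, 0.902, 0.431, 0.0]
contact_force: [-0.7, -0.4, 4.1]
width: 0.0206
gripper_force: 44.0
pos [ 0.5186 -0.1365  0.0476] y-line -38.9 tilt 0.03 shift [0. 0. 0.] None w 0.020640070707343895 gf 44.0186333656311 F [-0.7 -0.4  4.1]
0.08459656072048055 -1.5434838625837295
tang 0.35791914821369075
```

```bash
python3 -m creep '[[0.1,0,-0.0068,0.002,0.006],[0.1,0,-0.0102,0.002,0.01],[0.1,0,-0.0102,0.002,0.01],[0.1,0,-0.0102,0.002,0.01]]'
python3 t.py
python3 -m creep '[[0.1,0,-0.0068,0,0.006],[0.1,0,-0.0102,0,0.01],[0.1,0,-0.0102,0,0.01],[0.1,0,-0.0102,0,0.01]]'
python3 t.py
```

```text
clock: 23.25
position: [0.5154, -0.134, 0.0471]
ee_rot: [0.001, 0.915, 0.403, 0.0]
contact_force: [-0.5, -3.0, 5.7]
width: 0.0207
gripper_force: 44.5
pos [ 0.5154 -0.134   0.0471] y-line -42.5 tilt 0.16 shift [0. 0. 0.] None w 0.020734550146646026 gf 44.50274884700775 F [-0.5 -3.   5.7]
0.08480338354115038 -1.5916442664572994
tang -1.6636113656356457
clock: 23.65
position: [0.5122, -0.131, 0.0472]
ee_rot: [0.002, 0.927, 0.374, 0.001]
contact_force: [0.3, -4.7, 5.0]
width: 0.0208
gripper_force: 44.5
pos [ 0.5122 -0.131   0.0472] y-line -46.0 tilt 0.23 shift [0. 0. 0.] None w 0.020805853923225086 gf 44.52536165714264 F [ 0.3 -4.7  5. ]
0.08476112900200995 -1.6436485086821486
tang -3.511601505127624
```

```bash
python3 -m creep '[[0.1,0,-0.0068,0,0.006],[0.1,0,-0.0136,0,0.01],[0.1,0,-0.0136,0,0.013],[0.1,0,-0.0136,0,0.013]]'
python3 t.py
python3 -m creep '[[0.1,-0.001,-0.0068,0.001,0.006],[0.1,-0.001,-0.0136,0.001,0.01],[0.1,-0.001,-0.0136,0.001,0.01],[0.1,-0.001,-0.0136,0.001,0.01]]' 60
python3 t.py
python3 - <<'E'
from h import *
for c in("side","scene"):
    im=eyes.get_image(c)
    for n,z in dict(jaw=.012,post=.012).items():
        for r in eyes.place_of(c,n)[:5]:
            X=onz(im,r["centre"],z)
            if abs(X[0]-.57)<.03 and abs(X[1]-.01)<.04: print(c,n,round(r["confidence"],2),X.round(4))
E
```

```text
clock: 24.05
position: [0.5102, -0.1278, 0.0477]
ee_rot: [0.004, 0.942, 0.336, 0.003]
contact_force: [3.7, -7.3, 4.6]
width: 0.0204
gripper_force: 44.4
pos [ 0.5102 -0.1278  0.0477] y-line -50.7 tilt 0.58 shift [0. 0. 0.] None w 0.020434946859873022 gf 44.407601952552795 F [ 3.7 -7.3  4.6]
0.08394930402815122 -1.687529083820646
tang -7.858034557122425
clock: 24.45
position: [0.5069, -0.124, 0.0477]
ee_rot: [0.006, 0.952, 0.307, 0.004]
contact_force: [4.7, -9.1, 3.3]
width: 0.0198
gripper_force: 59.5
pos [ 0.5069 -0.124   0.0477] y-line -54.3 tilt 0.78 shift [0. 0. 0.] None w 0.01982156204053264 gf 59.497525691986084 F [ 4.7 -9.1  3.3]
0.08394254866830725 -1.7474121083965848
tang -10.056853530646382
side jaw 0.51 [0.5795 0.0192 0.012 ]
side post 0.67 [0.5724 0.0167 0.012 ]
scene jaw 0.91 [0.5753 0.0112 0.012 ]
scene jaw 0.19 [0.5738 0.0142 0.012 ]
scene post 0.71 [0.5753 0.0221 0.012 ]
```

```bash
python3 -m creep '[[0.1,0,-0.006,0.001,0.005],[0.1,0,-0.0136,0.001,0.01],[0.1,0,-0.0136,0.001,0.01],[0.1,0,-0.0136,0.001,0.01]]' 60
python3 t.py
python3 -m creep '[[0.1,0,0.006,0,0],[0.1,0,0.012,0,0],[0.1,0,0.012,0,0],[0.1,0,0.012,0,0]]'
python3 t.py
python3 -m creep '[[0.1,0,0.006,0,0],[0.1,0,0.008,0,0],[0.1,0,0.008,0,0],[0.1,0,0.008,0,0]]'
python3 t.py
```

```text
clock: 25.15
position: [0.506, -0.1212, 0.0481]
ee_rot: [0.009, 0.961, 0.276, 0.006]
contact_force: [8.8, -15.1, 2.8]
width: 0.0203
gripper_force: 59.5
pos [ 0.506  -0.1212  0.0481] y-line -57.9 tilt 1.23 shift [0. 0. 0.] None w 0.02027126107374999 gf 59.53404128551483 F [  8.8 -15.1   2.8]
0.08296875303353175 -1.7801038340879791
tang -17.351396755337653
clock: 25.55
position: [0.5071, -0.1234, 0.0474]
ee_rot: [0.005, 0.961, 0.276, 0.005]
contact_force: [6.8, -8.6, 5.1]
width: 0.0199
gripper_force: 59.6
pos [ 0.5071 -0.1234  0.0474] y-line -57.9 tilt 0.85 shift [0. 0. 0.] None w 0.01991781994136042 gf 59.63231563568115 F [ 6.8 -8.6  5.1]
0.08342876623601662 -1.7517024061805717
tang -11.000636320918339
clock: 25.95
position: [0.5076, -0.1245, 0.047]
ee_rot: [0.003, 0.961, 0.276, 0.004]
contact_force: [4.7, -2.2, 5.4]
width: 0.0202
gripper_force: 59.8
pos [ 0.5076 -0.1245  0.047 ] y-line -57.9 tilt 0.59 shift [0. 0. 0.] None w 0.020179238444888732 gf 59.75971877574921 F [ 4.7 -2.2  5.4]
0.08374664143927334 -1.7376618755387598
tang -4.695852158762922
```

```bash
python3 -m creep '[[0.1,0,0.005,0,0],[0.1,0,0.007,0,0],[0.1,0,0.007,0,0],[0.1,0,0.007,0,0]]'
python3 t.py
python3 -m creep '[[0.1,0,0.003,0,0],[0.1,0,0.004,0,0],[0.1,0,0.004,0,0],[0.1,0,0.004,0,0]]' 20
python3 t.py
```

```text
clock: 26.35
position: [0.5098, -0.1283, 0.047]
ee_rot: [0.004, 0.961, 0.276, 0.004]
contact_force: [5.2, -5.3, 3.1]
width: 0.0205
gripper_force: 59.5
pos [ 0.5098 -0.1283  0.047 ] y-line -58.0 tilt 0.65 shift [0. 0. 0.] None w 0.02047002873682373 gf 59.474287033081055 F [ 5.2 -5.3  3.1]
0.08463513425989773 -1.6861501922391473
tang -7.420550041845042
clock: 26.75
position: [0.5101, -0.1289, 0.0467]
ee_rot: [0.003, 0.961, 0.276, 0.004]
contact_force: [4.9, -2.1, 3.9]
width: 0.0199
gripper_force: 59.5
pos [ 0.5101 -0.1289  0.0467] y-line -58.0 tilt 0.53 shift [0. 0. 0.] None w 0.01986089063663462 gf 59.50756788253784 F [ 4.9 -2.1  3.9]
0.08481389025515915 -1.6791344364415761
tang -4.885535197392619
```

```bash
python3 -m creep '[[0.1,0,0.001,0,-0.015],[0.1,0,0.002,0,-0.03],[0.1,0,0.002,0,-0.03],[0.1,0,0.002,0,-0.03]]'
python3 t.py
python3 -m creep '[[0.1,0,0.002,0,0],[0.1,0,0.004,0,0],[0.1,0,0.004,0,0],[0.1,0,0.004,0,0]]'
python3 t.py
```

```text
clock: 27.15
position: [0.5123, -0.1323, 0.047]
ee_rot: [0.005, 0.931, 0.364, 0.004]
contact_force: [6.4, -9.0, 3.6]
width: 0.0203
gripper_force: 59.3
pos [ 0.5123 -0.1323  0.047 ] y-line -47.3 tilt 0.8 shift [0. 0. 0.] None w 0.020291380457804924 gf 59.28457260131836 F [ 6.4 -9.   3.6]
0.08565005438099123 -1.6327778820009597
tang -10.873880499707806
clock: 27.55
position: [0.5126, -0.1328, 0.0468]
ee_rot: [0.004, 0.931, 0.364, 0.004]
contact_force: [5.9, -6.4, 3.5]
width: 0.0203
gripper_force: 59.4
pos [ 0.5126 -0.1328  0.0468] y-line -47.3 tilt 0.65 shift [0. 0. 0.] None w 0.020323522274635776 gf 59.40693140029907 F [ 5.9 -6.4  3.5]
0.08580853633321531 -1.6257793292676945
tang -8.72111722752689
```

```bash
python3 -m creep '[[0.33,0,0,0,0],[0.33,0,0,0,0],[0.33,0,0,0,0],[0.33,0,0,0,0]]' 60
cat > t2.py <<'E'
from h import *
s=manip.get_state(); q=s["ee_rot"]; R=Ro.from_quat([q[1],q[2],q[3],q[0]]).as_matrix(); go(*s["position"])
p0=s["position"][:2];hub=np.array([.5717,-.0706]);r=p0-hub;n=np.linalg.norm(r);print(n,np.arctan2(r[1],r[0])-np.arctan2(-.0549,.0645),"M",s["moment"].round(2))
t=np.array([r[1],-r[0]])/n;print("tang",s["contact_force"][:2]@t)
E
python3 t2.py
python3 - <<'E'
from t2 import *
for a in -np.arange(0,.34,.04):
    c,t=np.cos(a),np.sin(a); p=hub+np.array([[c,-t],[t,c]])@(r*.085/n)
    d=R.T@np.r_[p-p0,0]/.5; print(round(a,2),[float(round(v,4)) for v in d[:2]]+[0,float(round(-a/2/np.pi,3))])
E
```

```text
clock: 27.95
position: [0.5106, -0.131, 0.0462]
ee_rot: [0.002, 0.931, 0.364, 0.002]
contact_force: [2.8, -3.6, 3.2]
width: 0.0282
gripper_force: 2.8
pos [ 0.5106 -0.131   0.0462] y-line -47.3 tilt 0.37 shift [0. 0. 0.] None w 0.028225634668395966 gf 2.803523540496826 F [ 2.8 -3.6  3.2]
0.08590321743647727 -1.6570640961172107 M [-0.61 -0.76  0.01]
tang -4.521720050800291
pos [ 0.5106 -0.131   0.0462] y-line -47.3 tilt 0.37 shift [0. 0. 0.] None w 0.028225634668395966 gf 2.803523540496826 F [ 2.8 -3.6  3.2]
0.08590321743647727 -1.6570640961172107 M [-0.61 -0.76  0.01]
tang -4.521720050800291
-0.0 [0.0018, -0.0001, 0, 0.0]
-0.04 [0.0017, -0.0069, 0, 0.006]
-0.08 [0.0019, -0.0137, 0, 0.013]
-0.12 [0.0023, -0.0204, 0, 0.019]
-0.16 [0.0031, -0.0272, 0, 0.025]
-0.2 [0.0041, -0.0339, 0, 0.032]
-0.24 [0.0053, -0.0406, 0, 0.038]
-0.28 [0.0069, -0.0472, 0, 0.045]
-0.32 [0.0086, -0.0538, 0, 0.051]
```

```bash
python3 -m creep '[[0.33,0.0017,-0.0069,0,0.006],[0.33,0.0019,-0.0137,0,0.013],[0.33,0.0019,-0.0137,0,0.013],[0.33,0.0019,-0.0137,0,0.013]]'
python3 t2.py
python3 -m creep '[[0.33,0.0005,-0.0069,0,0.006],[0.33,0.0007,-0.0137,0,0.013],[0.33,0.0007,-0.0137,0,0.013],[0.33,0.0007,-0.0137,0,0.013]]'
python3 t2.py
python3 -m creep '[[0.33,0.0005,-0.0069,0,0.006],[0.33,0.0005,-0.0069,0,0.006],[0.33,0.0005,-0.0069,0,0.006]]'
python3 t2.py
```

```text
clock: 28.35
position: [0.5088, -0.1276, 0.0469]
ee_rot: [0.005, 0.945, 0.327, 0.004]
contact_force: [6.1, -8.8, 3.2]
width: 0.0281
gripper_force: 5.3
pos [ 0.5088 -0.1276  0.0469] y-line -51.9 tilt 0.71 shift [0. 0. 0.] None w 0.02812146410414172 gf 5.331137627363205 F [ 6.1 -8.8  3.2]
0.08490470922043465 -1.7007212937522742 M [-1.51 -1.01  0.04]
tang -10.605551267676198
clock: 28.75
position: [0.5065, -0.1238, 0.0473]
ee_rot: [0.007, 0.958, 0.288, 0.005]
contact_force: [8.1, -12.9, 1.2]
width: 0.0284
gripper_force: 7.4
pos [ 0.5065 -0.1238  0.0473] y-line -56.5 tilt 0.96 shift [0. 0. 0.] None w 0.028422342559485895 gf 7.438342720270157 F [  8.1 -12.9   1.2]
0.08415529267279309 -1.7525654231929604 M [-2.12 -1.24 -0.04]
tang -15.16515719355257
clock: 29.05
position: [0.5054, -0.1218, 0.0475]
ee_rot: [0.008, 0.963, 0.27, 0.005]
contact_force: [7.9, -15.8, 1.5]
width: 0.028
gripper_force: 8.6
pos [ 0.5054 -0.1218  0.0475] y-line -58.6 tilt 1.08 shift [0. 0. 0.] None w 0.028013557469257443 gf 8.610157370567322 F [  7.9 -15.8   1.5]
0.08379510808043134 -1.7789103341680113 M [-2.56 -1.28 -0.05]
tang -17.360597871618495
```

```bash
for i in 1 2 3; do python3 -m creep '[[0.33,0,0.004,0,0],[0.33,0,0.008,0,0],[0.33,0,0.008,0,0],[0.33,0,0.008,0,0]]'; python3 t2.py; done | grep -v -E "rot|gripper_f|width|contact"
```

```text
clock: 29.45
position: [0.5065, -0.1234, 0.047]
pos [ 0.5065 -0.1234  0.047 ] y-line -58.7 tilt 0.86 shift [0. 0. 0.] None w 0.028201571381684862 gf 6.512261778116226 F [  7.5 -10.4   1.8]
0.08389175894846941 -1.7563285280040284 M [-1.7  -1.25 -0.  ]
tang -12.79426823345363
clock: 29.85
position: [0.508, -0.1251, 0.0467]
pos [ 0.508  -0.1251  0.0467] y-line -58.8 tilt 0.73 shift [0. 0. 0.] None w 0.02803818898216688 gf 4.826641827821732 F [ 7.6 -5.5  2.2]
0.08382097250903114 -1.7286599424074378 M [-0.98 -1.31  0.05]
tang -9.12740809463726
clock: 30.25
position: [0.509, -0.1274, 0.0463]
pos [ 0.509  -0.1274  0.0463] y-line -58.8 tilt 0.57 shift [0. 0. 0.] None w 0.02845298944324291 gf 3.6249565333127975 F [ 7.8 -4.4  0.5]
0.08464920395725463 -1.70039483412083 M [-0.68 -1.18  0.04]
tang -8.54078800026226
```

```bash
for i in 1 2 3; do python3 -m creep '[[0.33,-0.001,0.004,0,-0.004],[0.33,-0.002,0.008,0,-0.008],[0.33,-0.002,0.008,0,-0.008],[0.33,-0.002,0.008,0,-0.008]]'; python3 t2.py; done | grep -v -E "rot|gripper_f|width|contact"
python3 - <<'E'
from h import *
im=eyes.get_image("wrist")
for n,z in dict(knob=.0805,hub_axis=0).items():
    for r in eyes.place_of("wrist",n)[:1]:
        X=onz(im,r["centre"],z);d=X-[.5717,-.0706,0];print(n,X,np.arctan2(d[1],d[0])+.705)
E
```

```text
clock: 30.65
position: [0.5086, -0.1306, 0.0458]
pos [ 0.5086 -0.1306  0.0458] y-line -55.9 tilt 0.37 shift [0. 0. 0.] None w 0.028325162019734385 gf 2.7210579067468643 F [ 5.1 -3.4  1.4]
0.08706470966323474 -1.6767854273333396 M [-0.48 -0.9   0.04]
tang -5.986172146433879
clock: 31.05
position: [0.5076, -0.1335, 0.0453]
pos [ 0.5076 -0.1335  0.0453] y-line -53.0 tilt 0.09 shift [0. 0. 0.] None w 0.02799457329538366 gf 2.0478373020887375 F [ 5.5 -1.6  0.7]
0.08983187426405279 -1.6601753139174482 M [-0.3  -0.76  0.02]
tang -4.976630007561646
clock: 31.45
position: [0.5075, -0.137, 0.045]
pos [ 0.5075 -0.137   0.045 ] y-line -50.1 tilt 0.11 shift [0. 0. 0.] None w 0.028005847591841587 gf 0.9534081816673279 F [ 2.2 -1.4 -0.2]
0.09235459455017009 -1.6342542299092835 M [-0.2  -0.26 -0.01]
tang -2.555409739593965
knob [ 0.51567594 -0.13578346  0.0805    ] -1.5757699005478405
```

```bash
cat > k.py <<'E'
from t2 import *
for c,N in(("wrist",3),("scene",1),("side",1)):
    im=eyes.get_image(c); A=[]
    for r_ in eyes.place_of(c,"knob")[:1]:
        X=onz(im,r_["centre"],.0805);d=X-[.5717,-.0706,0];print(c,round(r_["confidence"],2),X.round(4),np.linalg.norm(d[:2]).round(4),"turn",(np.arctan2(d[1],d[0])+.705).round(3))
E
python3 k.py; python3 -m creep '[[0.33,0.002,-0.008,0,0.006],[0.33,0.006,-0.016,0,0.012],[0.33,0.008,-0.024,0,0.018],[0.33,0.009,-0.032,0,0.024],[0.33,0.01,-0.04,0,0.03],[0.33,0.01,-0.04,0,0.03],[0.33,0.01,-0.04,0,0.03]]' >/dev/null; python3 k.py
```

```text
pos [ 0.5077 -0.137   0.0451] y-line -50.1 tilt 0.08 shift [0. 0. 0.] None w 0.02832421227147922 gf 0.882856696844101 F [ 1.5 -2.4 -0.9]
0.09225076766395666 -1.6322663359127825 M [-0.24 -0.16 -0.04]
tang -2.720772740910345
wrist 0.63 [ 0.5165 -0.1357  0.0805] 0.0853 turn -1.569
scene 0.79 [ 0.5224 -0.1376  0.0805] 0.0832 turn -1.5
side 0.77 [ 0.5215 -0.1151  0.0805] 0.0671 turn -1.712
pos [ 0.503  -0.1258  0.0469] y-line -60.7 tilt 0.85 shift [0. 0. 0.] None w 0.02825174960439489 gf 8.545649349689484 F [  2.6 -19.1  -0.3]
0.08811651145087454 -1.7592614108991942 M [-3.1  -0.34 -0.22]
tang -16.504707002913864
wrist 0.71 [ 0.5073 -0.129   0.0805] 0.087 turn -1.7
scene 0.77 [ 0.5078 -0.1306  0.0805] 0.0877 turn -1.683
side 0.18 [0.6426 0.1183 0.0805] 0.2018 turn 1.917
```

```bash
python3 -m creep '[[0.33,0,0.002,0,-0.001],[0.33,0,0.004,0,-0.002],[0.33,-0.001,0.006,0,-0.004],[0.33,-0.001,0.008,0,-0.006],[0.33,-0.002,0.01,0,-0.008],[0.33,-0.002,0.012,0,-0.01],[0.33,-0.003,0.014,0,-0.012],[0.33,-0.003,0.016,0,-0.014],[0.33,-0.004,0.018,0,-0.016],[0.33,-0.004,0.02,0,-0.018]]'|tail -4
python3 t2.py
python3 -m creep '[[0.33,0,0.002,0,-0.001],[0.33,0,0.004,0,-0.002],[0.33,-0.001,0.006,0,-0.003],[0.33,-0.001,0.008,0,-0.004],[0.33,-0.002,0.01,0,-0.005],[0.33,-0.002,0.012,0,-0.006],[0.33,-0.003,0.014,0,-0.008],[0.33,-0.003,0.016,0,-0.01],[0.33,-0.003,0.018,0,-0.011],[0.33,-0.003,0.02,0,-0.012]]'|tail -4
python3 k.py
```

```text
ee_rot: [0.003, 0.952, 0.306, 0.002]
contact_force: [4.1, -5.3, -2.2]
width: 0.0283
gripper_force: 3.5
pos [ 0.5051 -0.1308  0.0459] y-line -54.4 tilt 0.37 shift [0. 0. 0.] None w 0.028261755322892268 gf 3.4977268427610397 F [ 4.1 -5.3 -2.2]
0.08979802380894104 -1.7011648202262633 M [-0.97 -0.59 -0.02]
tang -6.689893008876732
ee_rot: [-0.0, 0.94, 0.341, -0.0]
contact_force: [2.3, -2.0, -0.3]
width: 0.0283
gripper_force: 1.0
pos [ 0.5066 -0.1371  0.0452] y-line -50.1 tilt 0.07 shift [0. 0. 0.] None w 0.0282908648771541 gf 0.9910370036959648 F [ 2.3 -2.  -0.3]
0.093077336408695 -1.640264214113547 M [-0.15 -0.4   0.04]
tang -3.092708813794752
wrist 0.79 [ 0.515  -0.1353  0.0805] 0.086 turn -1.586
scene 0.82 [ 0.5201 -0.1323  0.0805] 0.0805 turn -1.562
side 0.56 [ 0.5208 -0.1261  0.0805] 0.0753 turn -1.609
```

```bash
for i in 1 2 3; do python3 -m creep '[[0.33,0,0.001,0,0],[0.33,0,0.002,0,0],[0.33,0,0.003,0,0],[0.33,0,0.004,0,0],[0.33,0,0.004,0,0]]' >/dev/null; python3 t2.py|head -1; done; python3 k.py|grep -v side
```

```text
pos [ 0.5079 -0.1388  0.0451] y-line -50.1 tilt 0.07 shift [0. 0. 0.] None w 0.028392970293293386 gf 0.3224332071840763 F [ 0.7 -0.3 -0.3]
pos [ 0.5096 -0.1404  0.0452] y-line -50.1 tilt 0.02 shift [0. 0. 0.] None w 0.02822606823702984 gf 0.0 F [-0.4  0.1  0.1]
pos [ 0.5111 -0.1421  0.0453] y-line -50.1 tilt 0.01 shift [0. 0. 0.] None w 0.028251550390547633 gf 0.0 F [-0.2  0.5  0.1]
pos [ 0.5111 -0.1421  0.0453] y-line -50.1 tilt 0.01 shift [0. 0. 0.] None w 0.028251550390547633 gf 0.0 F [-0.2  0.5  0.1]
0.09370552198429925 -1.5691437411799818 M [ 0.02  0.04 -0.  ]
tang 0.5000077810416157
wrist 0.83 [ 0.5174 -0.1375  0.0805] 0.0862 turn -1.547
scene 0.62 [ 0.5177 -0.1395  0.0805] 0.0875 turn -1.53
```

```bash
python3 -m creep '[[0.6,0,0,0,0],[1,0,0,0,0],[1,0,0,0,0],[1,0,0,0,0],[1,0,0,-0.08,0],[1,0,0,-0.16,0],[1,0,0,-0.24,0],[1,0,0,-0.24,0]]' 20 | head -2
python3 - <<'E'
from h import *
im=eyes.get_image("wrist"); im_=im["frame"]
for n,z in dict(knob=.0805).items():
    for r in eyes.place_of("wrist",n)[:1]:
        X=onz(im,r["centre"],z);d=X-[.5717,-.0706,0];print(n,X,np.arctan2(d[1],d[0])+.705)
go(.5695,.0225,.125,-92)
E
```

```text
clock: 37.8
position: [0.5148, -0.1436, 0.1711]
knob [ 0.5163842  -0.13719964  0.0805    ] -1.5589027297170523
pos [ 0.5114 -0.1422  0.1662] y-line -50.1 tilt 0.13 shift [ 0.3003 -0.1783  0.0824] 0.1164 w 0.08516712618384888 gf 0.0 F [-0.7 -0.   0.5]
```

```bash
python3 -m creep '[[1,0.08,-0.05,0,0.02],[1,0.16,-0.1,0,0.04],[1,0.24,-0.14,0,0.06],[1,0.3,-0.178,0.04,0.08],[1,0.3,-0.178,0.08,0.1],[1,0.3,-0.178,0.08,0.116],[1,0.3,-0.178,0.08,0.116],[1,0.3,-0.178,0.08,0.116]]' | head -2
python3 - <<'E'
from h import *
im=eyes.get_image("wrist")
for n,z in dict(post=.012,jaw=.012,fixed_face=.012).items():
    for r in eyes.place_of("wrist",n)[:2]: print(n,round(r["confidence"],2),onz(im,r["centre"],z).round(4))
p=proj(im,[.5695,.0225,.087]); g=cv2.cvtColor(im["frame"],cv2.COLOR_RGB2GRAY)
from itertools import product
# rectified top view at z=.087, .033
xs=np.arange(.535,.615,.0005); ys=np.arange(-.03,.06,.0005)
for z,nm in((.087,"top"),(.0335,"jaw")):
    M=np.array([[proj(im,[x,y,z]) for x in xs] for y in ys],np.float32)
    a=cv2.remap(im["frame"],M,None,cv2.INTER_LINEAR); cv2.imwrite(f"pics/r_{nm}.png",a[:,:,::-1])
    m=(a.min(2)>200).astype(np.uint8)
    for c in cv2.findContours(m,cv2.RETR_EXTERNAL,cv2.CHAIN_APPROX_NONE)[0]:
        if cv2.contourArea(c)>300:
            (cx,cy),(w,h),an=cv2.minAreaRect(c); print(nm,"c",xs[0]+cx*.0005,ys[0]+cy*.0005,"wh mm",w/2,h/2,"ang",an)
go(.5695,.0225,.043,-92)
E
```

```text
clock: 38.7
position: [0.5683, 0.0225, 0.1241]
post 0.91 [0.566  0.0243 0.012 ]
post 0.82 [0.5905 0.1843 0.012 ]
jaw 0.63 [0.4707 0.0361 0.012 ]
jaw 0.58 [0.5776 0.0085 0.012 ]
fixed_face 0.55 [0.5732 0.0376 0.012 ]
top c 0.5981010856628418 0.040633842468261724 wh mm 15.782112121582031 33.30525588989258 ang 88.15238952636719
top c 0.5835758590698242 0.006627799987792969 wh mm 42.99924087524414 58.0687255859375 ang 54.544525146484375
jaw c 0.586713924407959 0.04616787719726563 wh mm 20.138816833496094 45.55803298950195 ang 88.09085083007812
jaw c 0.5678720092773438 0.002712268829345707 wh mm 55.33845138549805 74.99890899658203 ang 55.7131233215332
pos [0.5691 0.0221 0.1255] y-line -91.8 tilt 0.03 shift [ 0.0008 -0.0007  0.165 ] 0.0004 w 0.08566567331856756 gf 0.0 F [ 0.3 -0.6  0.1]
```

Run:
```python
import cv2,numpy as np
for nm,sl in(("top",(slice(55,155),slice(20,115))),("jaw",(slice(0,180),slice(0,160)))):
    a=cv2.imread(f"pics/r_{nm}.png")[sl]; g=cv2.resize(cv2.cvtColor(a,cv2.COLOR_BGR2GRAY),None,fx=3,fy=3,interpolation=cv2.INTER_CUBIC)
    L=cv2.createLineSegmentDetector().detect(g)[0][:,0]/3
    oy,ox=sl[0].start,sl[1].start
    for x1,y1,x2,y2 in L:
        n=np.hypot(x2-x1,y2-y1)
        if n>22: print(nm,"len",round(n/2,1),"from",round(.535+(x1+ox)*.0005,4),round(-.03+(y1+oy)*.0005,4),"to",round(.535+(x2+ox)*.0005,4),round(-.03+(y2+oy)*.0005,4),"ang",round(np.degrees(np.arctan2(y2-y1,x2-x1))%90,1))
```

```text
top len 16.0 from 0.5828 0.0006 to 0.5668 0.0005 ang 0.1
top len 16.7 from 0.5568 0.0188 to 0.5576 0.0355 ang 87.2
top len 11.7 from 0.5701 0.0355 to 0.5818 0.0356 ang 0.4
top len 12.7 from 0.577 0.0107 to 0.5643 0.011 ang 88.6
top len 23.6 from 0.5822 0.0343 to 0.5816 0.0107 ang 88.4
top len 14.0 from 0.5531 0.0178 to 0.5525 0.0038 ang 87.2
top len 13.0 from 0.5603 -0.0024 to 0.5606 0.0105 ang 88.5
jaw len 55.9 from 0.612 -0.0233 to 0.6138 0.0326 ang 88.2
jaw len 22.1 from 0.6089 -0.0059 to 0.5868 -0.0054 ang 88.9
jaw len 40.9 from 0.5697 0.0576 to 0.6105 0.0565 ang 88.6
jaw len 29.6 from 0.5803 0.0106 to 0.6099 0.0102 ang 89.2
jaw len 29.7 from 0.6099 0.0343 to 0.5803 0.0359 ang 87.0
jaw len 20.9 from 0.6106 0.056 to 0.6098 0.0351 ang 87.7
jaw len 14.6 from 0.5501 0.0397 to 0.5647 0.0399 ang 0.6
jaw len 14.4 from 0.557 0.0085 to 0.5426 0.0086 ang 89.5
jaw len 24.8 from 0.5644 -0.0299 to 0.5647 -0.0051 ang 89.3
jaw len 13.7 from 0.6093 0.0087 to 0.609 -0.0051 ang 88.7
jaw len 30.0 from 0.5653 0.0384 to 0.5645 0.0084 ang 88.4
jaw len 24.4 from 0.5865 -0.0055 to 0.5858 -0.0299 ang 88.3
jaw len 15.9 from 0.5648 0.0086 to 0.5806 0.0106 ang 7.1
jaw len 15.6 from 0.5403 0.0412 to 0.5408 0.0568 ang 88.3
jaw len 17.9 from 0.5375 -0.0099 to 0.538 0.008 ang 88.5
jaw len 17.5 from 0.6095 0.0136 to 0.592 0.0141 ang 88.5
```

```bash
python3 -m creep '[[1,0.001,-0.001,0.06,0],[1,0.001,-0.001,0.12,0],[1,0.001,-0.001,0.16,0],[1,0.001,-0.001,0.16,0],[1,0.001,-0.001,0.16,0],[0.1,0.001,-0.001,0.16,0],[0.1,0.001,-0.001,0.16,0],[0.1,0.001,-0.001,0.16,0],[0.1,0.001,-0.001,0.16,0],[0.1,0.001,-0.001,0.16,0]]' 20
python3 -m creep '[[0.1,0,0,0,0],[0.1,0,0,0,0],[0.1,0,0,0,0]]' 20
python3 -m creep '[[0.1,0.003,0,0,0],[0.1,0.006,0,0,0],[0.1,0.006,0,0,0],[0.1,0.006,0,0,0]]' 20
```

```text
clock: 39.9
position: [0.5699, 0.0234, 0.046]
ee_rot: [-0.0, 1.0, -0.016, 0.001]
contact_force: [-0.3, 1.7, 4.5]
width: 0.0246
gripper_force: 22.5
clock: 40.2
position: [0.5699, 0.0234, 0.046]
ee_rot: [-0.0, 1.0, -0.016, 0.0]
contact_force: [-0.4, 2.4, 5.9]
width: 0.0244
gripper_force: 22.8
clock: 40.6
position: [0.5701, 0.0234, 0.046]
ee_rot: [-0.0, 1.0, -0.016, -0.002]
contact_force: [-4.7, 1.7, 9.7]
width: 0.0248
gripper_force: 23.3
```

```bash
python3 -m creep '[[0.1,0.004,0,0,0],[0.1,0.008,0,0,0],[0.1,0.012,0,0,0],[0.1,0.012,0,0,0]]' 30
python3 -m creep '[[0.1,-0.009,0,0,0],[0.1,-0.018,0,0,0],[0.1,-0.018,0,0,0],[0.1,-0.018,0,0,0]]' 20
```

```text
clock: 41.0
position: [0.5727, 0.0234, 0.046]
ee_rot: [-0.0, 1.0, -0.016, -0.006]
contact_force: [-11.4, 2.4, 16.0]
width: 0.0245
gripper_force: 30.3
clock: 41.4
position: [0.5716, 0.0234, 0.046]
ee_rot: [-0.0, 1.0, -0.016, 0.002]
contact_force: [3.5, 4.3, 3.4]
width: 0.0246
gripper_force: 28.8
```

```bash
python3 -m creep '[[0.1,-0.004,0,0,0],[0.1,-0.008,0,0,0],[0.1,-0.01,0,0,0],[0.1,-0.01,0,0,0]]' 30
```

```text
clock: 41.8
position: [0.5697, 0.0234, 0.0461]
ee_rot: [-0.0, 1.0, -0.016, 0.005]
contact_force: [9.8, 3.5, -1.2]
width: 0.0245
gripper_force: 29.8
```

```bash
python3 -m creep '[[0.1,0.004,0,0,0],[0.1,0.007,0,0,0],[0.1,0.007,0,0,0]]' 30
```

```text
clock: 42.1
position: [0.5698, 0.0234, 0.0461]
ee_rot: [-0.0, 1.0, -0.016, 0.002]
contact_force: [3.3, 3.3, 5.1]
width: 0.0241
gripper_force: 30.7
```

```bash
python3 -m creep '[[0.4,0.001,0,0,0],[1,0.001,0,0,0],[1,0.001,0,0,0],[1,0.001,0,0,0],[1,0.001,0,0,0],[1,0.001,0,-0.08,0],[1,0.001,0,-0.16,0],[1,0.001,0,-0.16,0],[1,0.001,0,-0.16,0]]' 20 | head -2
python3 - <<'E'
from h import *
im=eyes.get_image("wrist"); go(.5695,.0225,.043,-92)
xs=np.arange(.535,.615,.0005); ys=np.arange(-.02,.05,.0005)
M=np.array([[proj(im,[x,y,.087]) for x in xs] for y in ys],np.float32)
g=cv2.resize(cv2.cvtColor(cv2.remap(im["frame"],M,None,cv2.INTER_LINEAR),cv2.COLOR_RGB2GRAY),None,fx=3,fy=3,interpolation=cv2.INTER_CUBIC)
for x1,y1,x2,y2 in cv2.createLineSegmentDetector().detect(g)[0][:,0]/3:
    n=np.hypot(x2-x1,y2-y1)
    if n>22: print(round(n/2,1),(.535+x1*.0005).round(4),(-.02+y1*.0005).round(4),(.535+x2*.0005).round(4),(-.02+y2*.0005).round(4),round(np.degrees(np.arctan2(y2-y1,x2-x1))%90,1))
for c in("wrist","scene","side"):
    i=eyes.get_image(c)
    for n,z in(("knob",.0805),("post",.012)):
        for r in eyes.place_of(c,n)[:4]:
            X=onz(i,r["centre"],z)
            if abs(X[0]-.55)<.06 and abs(X[1]+.05)<.12: print(c,n,X.round(4))
E
```

```text
clock: 43.0
position: [0.5689, 0.0229, 0.1262]
pos [0.5678 0.023  0.1249] y-line -91.9 tilt 0.05 shift [0.0035 0.0009 0.1638] 0.0004 w 0.08514628550446146 gf 0.0 F [ 0.1 -0.6 -1.1]
15.6 0.5564 0.0199 0.5571 0.0355 87.5
15.6 0.5824 0.0006 0.5668 0.0007 89.7
30.4 0.5843 0.0493 0.6147 0.049 89.3
16.1 0.6147 -0.0004 0.5986 1e-04 88.1
15.8 0.5801 0.0106 0.5643 0.0109 88.7
22.7 0.592 0.0125 0.6147 0.0123 89.5
19.8 0.5989 -1e-04 0.5985 -0.0199 89.0
20.4 0.5812 -0.0199 0.5816 0.0005 89.1
11.0 0.5701 0.0357 0.5811 0.0354 88.7
20.4 0.6147 0.0318 0.5943 0.0322 88.8
23.1 0.5817 0.0343 0.5813 0.0111 89.0
19.2 0.5528 0.0203 0.5521 0.0011 87.9
11.0 0.5813 0.0108 0.5922 0.0125 9.1
20.9 0.552 0.001 0.5513 -0.0199 88.1
12.3 0.5626 0.0366 0.5626 0.0489 89.9
14.0 0.56 -0.0034 0.5604 0.0105 88.3
12.1 0.599 0.0301 0.5988 0.018 89.0
wrist knob [ 0.5166 -0.1365  0.0805]
scene knob [ 0.5214 -0.1379  0.0805]
scene knob [0.6057 0.0117 0.0805]
scene post [0.5732 0.0159 0.012 ]
side knob [ 0.5328 -0.1319  0.0805]
```

```bash
python3 -c "
from h import *
go(.5175,-.137,.125);go(.5175,-.137,.088)"
```

```text
pos [0.5683 0.023  0.1248] y-line -91.9 tilt 0.05 shift [-9.120e-02  3.232e-01 -3.000e-04] None w 0.08517931596637825 gf 0.0 F [-0.1  0.  -0.5]
pos [0.5683 0.023  0.1248] y-line -91.9 tilt 0.05 shift [-0.0911  0.3232  0.0737] None w 0.08517931596637825 gf 0.0 F [-0.1  0.  -0.5]
```

```bash
python3 -m creep '[[0,-0.03,0.1,-0.02,0],[0,-0.06,0.2,-0.02,0],[0,-0.09,0.3,-0.02,0],[0,-0.091,0.323,0,0],[0,-0.091,0.323,0,0],[0,-0.091,0.323,0.03,0],[0,-0.091,0.323,0.06,0],[0,-0.091,0.323,0.073,0],[0,-0.091,0.323,0.073,0],[0,-0.091,0.323,0.073,0]]'
python3 -m creep '[[0,0,0,0.004,0],[0,0,0,0.008,0],[0,0,0,0.008,0]]'
python3 -m creep '[[0,0,0,0.004,0],[0,0,0,0.008,0],[0,0,0,0.008,0]]'
```

```text
clock: 44.5
position: [0.5183, -0.1364, 0.0892]
ee_rot: [-0.0, 1.0, -0.016, 0.0]
contact_force: [0.2, 0.8, 0.2]
width: -0.0002
gripper_force: 0.0
clock: 44.8
position: [0.5178, -0.1368, 0.0848]
ee_rot: [-0.0, 1.0, -0.016, 0.0]
contact_force: [-0.2, 1.2, -0.3]
width: -0.0
gripper_force: 0.0
clock: 45.1
position: [0.5175, -0.1368, 0.0805]
ee_rot: [-0.0, 1.0, -0.016, -0.0]
contact_force: [0.6, -0.1, 0.2]
width: 0.0001
gripper_force: 0.0
```

```bash
for i in 1 2 3; do python3 -m creep '[[0,0,0,0.003,0],[0,0,0,0.005,0],[0,0,0,0.005,0]]' | grep -E "pos|contact"; done
```

```text
position: [0.5177, -0.1369, 0.0781]
contact_force: [0.5, -0.0, 0.1]
position: [0.5177, -0.1369, 0.0756]
contact_force: [0.2, -1.2, -0.5]
position: [0.5179, -0.1374, 0.0737]
contact_force: [-0.6, -1.6, 4.1]
```

```bash
python3 -m creep '[[0,0,0,0.004,0],[0,0,0,0.008,0],[0,0,0,0.008,0]]' | grep -E "pos|contact"; python3 -m creep '[[0,0,0,-0.04,0],[0,0,0,-0.1,0],[0,0,0,-0.2,0],[0,0,0,-0.25,0],[0,0,0,-0.25,0],[0,0,0,-0.25,0]]'
python3 - <<'E'
from h import *
for c in("scene","wrist"):
    i=eyes.get_image(c)
    for n,z in(("knob",.0805),("post",.012),("objective",0),("collar",0),("slidebox",0)):
        for r in eyes.place_of(c,n)[:4]:
            X=onz(i,r["centre"],z)
            if abs(X[0]-.55)<.13 and abs(X[1])<.16: print(c,n,round(r["confidence"],2),X.round(3))
E
```

```text
position: [0.5181, -0.1394, 0.0712]
contact_force: [-4.7, -5.2, 14.1]
clock: 46.9
position: [0.5178, -0.1366, 0.1943]
ee_rot: [-0.0, 1.0, -0.016, 0.0]
contact_force: [-0.6, -0.0, -0.8]
width: -0.0002
gripper_force: 0.0
scene knob 0.73 [ 0.518 -0.136  0.081]
scene post 0.78 [0.578 0.017 0.012]
scene objective 0.57 [0.612 0.119 0.   ]
scene collar 0.66 [0.664 0.014 0.   ]
scene slidebox 0.84 [0.463 0.032 0.   ]
wrist knob 0.82 [ 0.516 -0.137  0.081]
wrist post 0.94 [ 0.464 -0.068  0.012]
wrist post 0.71 [0.57  0.022 0.012]
wrist objective 0.92 [0.615 0.111 0.   ]
wrist collar 0.8 [0.665 0.015 0.   ]
wrist slidebox 0.98 [0.463 0.037 0.   ]
wrist slidebox 0.69 [ 0.57  -0.076  0.   ]
```

```bash
python3 -c "
from rig import manip
print(manip.sign_off())"
```

```text
the job is handed in; nothing more can be done
None
```

I handed the job in at about 47 s; no verdict came back. The post measured square and upright between the jaws and held against a sideways push until about 10 N, when it shifted about 2 mm and I pushed it back. The lever was lifted, re-set and tightened, and is down on its serrations. The jaw force itself I could only infer, and the objective, collar and slide box are where they were (dish, vial and driver not re-measured).

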